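Lock up a forme and set the depth stop to the lever's travel

TASK

Lock up the forme that stands against the head stop of the steel lock-up bed: next to it lay two full rows of the wooden furniture across the bed, each row one long and one short block end to end, with the joint of the second row staggered against the first (long beside short), then all the thin strips that are there, side by side between the second row and the bar. Then press the lever until its resistance firms up, without forcing it, leave it there, and note how far it travelled by sliding the brass depth stop along its rod until it butts against the bar carriage's lug. Leave everything else on the bench where it is.

Things in the scene. Friction and masses are not known exactly. Their poses are not given: they have to be found in the camera images.
- lockup_bed: Fixed dark steel bed. Origin: mid width, on the bench top (z = 0); things lie on its steel face at z = 8 mm. y: clamping direction (about the robot's left), x: away from the robot. Two side lips (14 mm high, inner faces at x = -80 and +80 mm) bound it; the head stop closes the +y end, inner face at y = +120 mm, 32 mm above the bench. The lock-up bar closes the -y end.
- forme: The forme: relief plate on a wooden base, 150 (x) x 40 (y) x 23 mm, 0.7 kg, standing ready on the bed against the head stop with its long side across the bed, so its free face is at about y = +80 mm of the bed. Origin: centre of its underside. It stays where it is.
- long_1: Long wooden furniture block, 38 (own x) x 90 (own y, its length) x 18 mm (z), 60 g, grey. Origin: centre of underside. Lies flat on the bench.
- long_2: The same as long_1; the two are interchangeable.
- short_1: Short wooden furniture block, 38 (own x) x 60 (own y, its length) x 18 mm (z), 40 g, dark brown. Origin: centre of underside. One long and one short end to end (150 mm) make one row across the 160 mm wide bed.
- short_2: The same as short_1; the two are interchangeable.
- strip_1: Thin wooden strip, 146 (own x, its length) x 12 (own y) x 18 mm (z), 30 g, light wood. Origin: centre of underside. One to three strips are there; an absent one reads None. Each goes across the full width of the bed.
- strip_2: The same as strip_1; interchangeable.
- strip_3: The same as strip_1; interchangeable.
- lock_bar: Steel lock-up bar across the bed, 154 x 12 x 17 mm, top 27 mm above the bench, on an aluminium carriage (top 38 mm above the bench). Origin: lower edge of its front (+y) face, at mid width. With the lever open that face is at y = -98 mm of the bed, 218 mm from the head stop. It gives on springs (12 N/mm, at most 6 mm) when it clamps.
- lock_lever (a joint): Lever angle, 0 = open (grip swung to the robot's right) to 1.08 rad. It swings level; pressing the grip to +y drives the bar in +y: 10 mm per 0.1 rad. Stays where left: friction is about 8 N at the grip in free travel. When wood and forme have closed up, the force at the grip climbs about 2 N per mm; 14 to 20 N is firm, over 35 N is forced.
- lever_grip (a point): Middle of the upright round black grip at the end of the lever: 26 mm diameter, 56 mm tall, top about 106 mm above the bench; this point is 78 mm above the bench; the flat lever below it spans 44 to 50 mm. It runs on a level circle of 250 mm radius about lever_pivot.
- lever_pivot (a point): The lever's upright pivot axis, at the same height as lever_grip, on the far side of the bed.
- depth_stop (a joint): Travel of the brass depth stop along its rod (m): 0 = at the head end of the rod, grows as it slides in -y towards the carriage's lug. Friction about 2 N; stays where it is left.
- stop_face (a point): Middle of the -y face of the depth stop: a brass block 22 (x) x 24 (y) x 22 mm (z) on a rod along the far side of the bed, 41 mm above the bench at its top, with a dark round screw head (19 mm diameter) on it up to 63 mm. The block's centre is 12 mm in +y of this point.
- stop_knob (a point): Centre of the round screw head on the depth stop, 58 mm above the bench, midway along the block.
- lug_face (a point): Middle of the +y face of the aluminium lug on the carriage (22 mm wide, 20 to 40 mm above the bench), round the same rod; it travels with the carriage. The depth stop butts squarely against it; pushing on it with more than about 8 N would shift the bar.
- composing_stick: Composing stick, a flat steel tray 57 x 220 x 28 mm; a bystander. Origin: centre of underside.
- linen_tester: Small folding magnifier, 30 x 32 x 38 mm; a bystander. Origin: centre of underside.
- black_tape: Roll of grey tape, 97 mm across, 48 mm high; a bystander. Origin: centre of underside.
- rubber_stamp: Stamp with an upright wooden knob, 26 x 60 x 74 mm; a bystander. Origin: centre of underside.
- spanner: Open-ended spanner, 199 mm long, 5 mm thick; a bystander. Origin: centre of underside.
- marker_pen: Marker pen, 135 mm long; a bystander. Origin: centre of underside.

How it is judged (in metres and radians):
On the way, in this order (a step that is already met when the one before it is completed fails the run):
1. both staggered rows and all strips present lie flat in the bed between the forme and the bar, rows first, strips next to the bar (z of long_1 in the frame of lockup_bed between 0.004 and 0.014 m and z of long_2 in the frame of lockup_bed between 0.004 and 0.014 m and z of short_1 in the frame of lockup_bed between 0.004 and 0.014 m and z of short_2 in the frame of lockup_bed between 0.004 and 0.014 m and z of strip_1 in the frame of lockup_bed between 0.004 and 0.014 m and z of strip_2 in the frame of lockup_bed between 0.004 and 0.014 m and z of strip_3 in the frame of lockup_bed between 0.004 and 0.014 m and x of long_1 in the frame of lockup_bed between -0.056 and 0.056 m and angle between the y axis of each of long_1, long_2, short_1, short_2 and the x axis of lockup_bed, either way round below 0.25 rad and x of long_2 in the frame of lockup_bed between -0.056 and 0.056 m and x of short_1 in the frame of lockup_bed between -0.056 and 0.056 m and x of short_2 in the frame of lockup_bed between -0.056 and 0.056 m and x of strip_1 in the frame of lockup_bed between -0.01 and 0.01 m and angle between the x axis of each of strip_1, strip_2, strip_3 and the x axis of lockup_bed, either way round below 0.25 rad and x of strip_2 in the frame of lockup_bed between -0.01 and 0.01 m and x of strip_3 in the frame of lockup_bed between -0.01 and 0.01 m and ((x of long_1 in the frame of lockup_bed above 0.015 m and x of long_2 in the frame of lockup_bed below -0.015 m) or (x of long_2 in the frame of lockup_bed above 0.015 m and x of long_1 in the frame of lockup_bed below -0.015 m)) and ((x of short_1 in the frame of lockup_bed above 0.015 m and x of short_2 in the frame of lockup_bed below -0.015 m) or (x of short_2 in the frame of lockup_bed above 0.015 m and x of short_1 in the frame of lockup_bed below -0.015 m)) and y of long_1 in the frame of lockup_bed between -0.1 and 0.066 m and y of long_2 in the frame of lockup_bed between -0.1 and 0.066 m and y of short_1 in the frame of lockup_bed between -0.1 and 0.066 m and y of short_2 in the frame of lockup_bed between -0.1 and 0.066 m and y of strip_1 in the frame of lockup_bed between -0.1 and 0.01 m and y of strip_2 in the frame of lockup_bed between -0.1 and 0.01 m and y of strip_3 in the frame of lockup_bed between -0.1 and 0.01 m), for 0.2 s.
2. the lever is pressed until the bar clamps wood and forme firmly (over 8 N on the strip next to it) ((contact force between lock_bar and strip_1 above 8 N or contact force between lock_bar and strip_2 above 8 N or contact force between lock_bar and strip_3 above 8 N)), for 0.3 s.
3. the depth stop butts against the lug (within 4 mm) (y of stop_face in the frame of lug_face between -0.004 and 0.004 m), for 0.2 s.
At the end, for the whole second after the job is handed in: Both staggered rows and all strips present lie flat and closed up (blocks within 6 mm, square within 0.08 rad), the forme within 5 mm of its place at the head stop, the bar still clamps with over 3 N, and the depth stop butts against the lug within 4 mm (all of step 3 and z of long_1 in the frame of lockup_bed between 0.004 and 0.014 m and z of long_2 in the frame of lockup_bed between 0.004 and 0.014 m and z of short_1 in the frame of lockup_bed between 0.004 and 0.014 m and z of short_2 in the frame of lockup_bed between 0.004 and 0.014 m and z of strip_1 in the frame of lockup_bed between 0.004 and 0.014 m and z of strip_2 in the frame of lockup_bed between 0.004 and 0.014 m and z of strip_3 in the frame of lockup_bed between 0.004 and 0.014 m and x of long_1 in the frame of lockup_bed between -0.056 and 0.056 m and angle between the y axis of each of long_1, long_2, short_1, short_2 and the x axis of lockup_bed, either way round below 0.25 rad and x of long_2 in the frame of lockup_bed between -0.056 and 0.056 m and x of short_1 in the frame of lockup_bed between -0.056 and 0.056 m and x of short_2 in the frame of lockup_bed between -0.056 and 0.056 m and x of strip_1 in the frame of lockup_bed between -0.01 and 0.01 m and angle between the x axis of each of strip_1, strip_2, strip_3 and the x axis of lockup_bed, either way round below 0.25 rad and x of strip_2 in the frame of lockup_bed between -0.01 and 0.01 m and x of strip_3 in the frame of lockup_bed between -0.01 and 0.01 m and ((x of long_1 in the frame of lockup_bed above 0.015 m and x of long_2 in the frame of lockup_bed below -0.015 m) or (x of long_2 in the frame of lockup_bed above 0.015 m and x of long_1 in the frame of lockup_bed below -0.015 m)) and ((x of short_1 in the frame of lockup_bed above 0.015 m and x of short_2 in the frame of lockup_bed below -0.015 m) or (x of short_2 in the frame of lockup_bed above 0.015 m and x of short_1 in the frame of lockup_bed below -0.015 m)) and (y of long_1 in the frame of lockup_bed between 0.055 and 0.067 m or y of long_1 in the frame of lockup_bed between 0.017 and 0.029 m) and angle between the y axis of each of long_1, long_2, short_1, short_2 and the x axis of lockup_bed, either way round below 0.08 rad and (y of long_2 in the frame of lockup_bed between 0.055 and 0.067 m or y of long_2 in the frame of lockup_bed between 0.017 and 0.029 m) and (y of short_1 in the frame of lockup_bed between 0.055 and 0.067 m or y of short_1 in the frame of lockup_bed between 0.017 and 0.029 m) and (y of short_2 in the frame of lockup_bed between 0.055 and 0.067 m or y of short_2 in the frame of lockup_bed between 0.017 and 0.029 m) and y of strip_1 in the frame of lockup_bed between -0.034 and 0.004 m and angle between the x axis of each of strip_1, strip_2, strip_3 and the x axis of lockup_bed, either way round below 0.08 rad and y of strip_2 in the frame of lockup_bed between -0.034 and 0.004 m and y of strip_3 in the frame of lockup_bed between -0.034 and 0.004 m and y of forme in the frame of lockup_bed between 0.095 and 0.105 m and (contact force between lock_bar and strip_1 above 3 N or contact force between lock_bar and strip_2 above 3 N or contact force between lock_bar and strip_3 above 3 N)); the robot touches nothing.
It fails at once if the lever is forced: the bar squeezes with more than 80 N (contact force between lock_bar and strip_1 above 80 N or contact force between lock_bar and strip_2 above 80 N or contact force between lock_bar and strip_3 above 80 N).
It fails at once if a bystander is shifted by more than 40 mm (distance of any of composing_stick, linen_tester, black_tape, rubber_stamp, spanner, marker_pen from where it was at the start of the episode above 0.04 m).
Of strip_1, strip_2, strip_3 only 1 to 3 are there at a start; the rules pass over those that are not, and their reading is None.
At some moment in a run one of short_1, short_2 may be knocked a few centimetres aside while the robot is not near it.
Once in a run the grip may slacken for a moment while it holds something.
It also fails if it takes over 210 s, if anything falls off the work surface, if the arm or the gripper's body presses on something with over 40 N, if the wrist force passes 120 N, or if a joint passes its speed limit or range.

ROBOT

A 6-joint arm with a two-finger parallel gripper is mounted at the origin on a cart in front of the work surface, level with it; the furniture and walls round the work are solid. World frame = base frame: x ahead of the robot, y to its left, z up, the work surface at z = 0. Lengths are in mm, angles in degrees, forces in N, time in s.
With the tool pointing down it reaches from about 350 to 850 mm from the base axis. Payload 8.1 kg.
Tool frame: the origin (TCP) lies at the very end of the fingers, on their centre line; the grasp point (between the pads) lies 19 mm behind it (r.grip_point_offset is the distance from the TCP to the grasp point, in mm); z points along the fingers, y is the line along which they close (so a half turn about z gives the same grasp; the last joint's range is limited). The gripper opens to 85 mm and grips with 20 to 120 N. Pads are 22 mm wide; open, the fingers measure 114 mm over their backs; the gripper's body (76 mm by 85 mm) begins 54 mm behind the grasp point. The pads swing forward as they close: fully open they stand 13 mm farther back than shut.
Start: joints at [-78.404, 7.471, 85.268, -0, 87.261, -4.893], TCP at [170.326, -575.321, 231.292] pointing down, gripper open.
Joint ranges: [-169.43, 169.43], [-51.17, 129.36], [1.28, 143.12], [-76.62, 256.62], [0, 156.53], [-152.29, 152.29]. Speed limits (degrees/s): [136.94, 136.94, 159.86, 180, 180, 180].

INTERFACE

Orientations are given as [roll, pitch, yaw] about the fixed x, y, z axes, in that order (R = Rz(yaw) Ry(pitch) Rx(roll)).
In Python, from bench import status, eyes, r gives the robot as it stands.
- The arm moves only by the shell command python3 -m handwheel 'ROWS' [FORCE]. ROWS is a JSON object whose one key "series" holds a list that holds one entry, the list of rows, each a list of 7 numbers: the shift along the tool's x, y, z in cm, then the turn, a rotation vector about the tool's x, y, z in rad, then the opening, from 0 (shut) to 1 (fully open). In form: {"series": [[[tx, ty, tz, rx, ry, rz, claw], ...]]}. A call has 1 to 12 rows; each row is the pose to reach, as a shift and turn from the pose commanded when the call began, along the tool's axes at that moment; what a row does not reach only later rows make up. A row lasts 1/8 s, in which the tool goes at most 62.5 mm and 10.7 degrees, less where a joint would pass 70% of its speed; a pose out of reach is approached as far as the arm can. A call with a gripper value outside its range is refused whole. The fingers move at their own pace and stop on an object; FORCE is the grip in N (left out, the last holds). Time passes only in rows, so rows that repeat a pose let the fingers close. It gives the time, the measured TCP pose, the force, the opening and the grip force at its end, in the units of the state.
- status.sense(): the state, without advancing time (a new reading comes with each control period).
- eyes.snapshot(name): name is "side" or "top" or "wrist"; returns a dict with "img" (480x640x3 uint8, red, green, blue), "mtx" (3x3 intrinsics, pixels), "R" (3x3) and "t" (3): a world point X has camera coordinates R X + t. Camera axes: x right, y down, z forward; pixel columns grow to the right and rows downward; lengths in mm; the calibration is good to about 2 mm. A picture is of the moment at which its call begins. There is no depth.
- r.hand_in(): hands the job in; it is judged then, once.
The state is a dict: "time": time; "joint_pos": joint angles; "qd": joint speeds; "joint_efforts": joint torques, N m; "tool_pos": TCP position; "tcp_rot": TCP orientation; "ft_force": force on the tool from outside, world axes, zero at the start; "wrist_torque": the same for the moment, N m; "finger_gap": finger opening in mm; "grip_force": force on a finger pad.
Only numpy, scipy, OpenCV 4.12 (cv2) and the standard library are available. Lean on these libraries where they do the work, as an engineer would, in place of code of your own. Each camera call takes 0.05 s, during which the arm holds its last target. There are 200 camera calls.

## Working session

There is one attempt and no reset: what is moved stays moved. The work goes in short steps, Python scripts to look and compute and a shell command to move; the robot and the scene stay as the last step left them, time stands still between calls to the robot, and variables do not carry over. Pictures are saved under pics/ and viewed, at most 14 in all, crops included, and the job is handed in when it is done.

```bash
ls; mkdir -p pics; python3 - <<'E'
from bench import status,eyes,r
import cv2,numpy as np
s=status.sense();print({k:np.round(v,2) for k,v in s.items()})
for n in("top","side"):
    d=eyes.snapshot(n);cv2.imwrite(f"pics/{n}0.png",d["img"][:,:,::-1]);np.savez(f"pics/{n}0.npz",**d)
    print(n,d["mtx"],d["R"],d["t"])
E
```

```text
pics
{'time': np.float64(0.0), 'joint_pos': array([-78.4 ,   7.52,  85.33,  -0.  ,  87.26,  -4.89]), 'qd': array([ 0.03, -0.13, -0.02, -0.04,  0.05,  0.11]), 'joint_efforts': array([-0.000e+00, -5.694e+01, -5.006e+01, -0.000e+00,  1.000e-02,
        0.000e+00]), 'tool_pos': array([ 170.21, -574.78,  230.24]), 'tcp_rot': array([-1.7989e+02, -1.0000e-02,  1.6490e+01]), 'ft_force': array([ 0.37,  0.3 , -0.3 ]), 'wrist_torque': array([ 0.03, -0.03,  0.  ]), 'grip_force': np.float64(0.0), 'finger_gap': np.float64(85.73)}
top [[502.36690248   0.         313.8609441 ]
 [  0.         502.36690248 227.92609368]
 [  0.           0.           1.        ]] [[ 4.58353344e-04 -9.99998995e-01  1.34159995e-03]
 [-9.99360392e-01 -5.06032039e-04 -3.57568235e-02]
 [ 3.57574664e-02 -1.32435260e-03 -9.99359620e-01]] [  12.40922567  514.30951508 1276.67229809]
side [[586.77083261   0.         313.81211292]
 [  0.         586.77083261 230.53918707]
 [  0.           0.           1.        ]] [[-0.99851629  0.04983658 -0.02194382]
 [ 0.04887065  0.64240885 -0.76480228]
 [-0.02401823 -0.76473994 -0.64389125]] [ 503.24641927   18.73715393 1501.16421955]
```

View pics/top0.png

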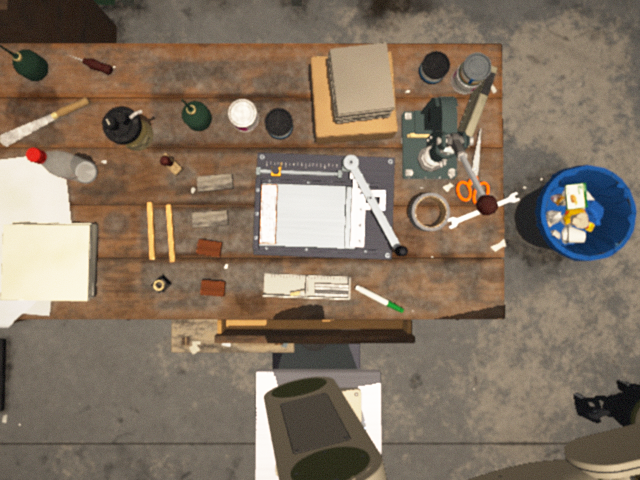

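View pics/side0.png

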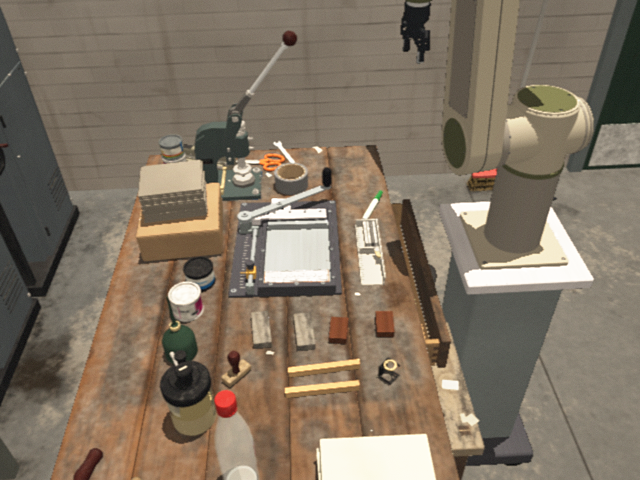

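```bash
cat > h.py <<'E'
import numpy as np,cv2
from scipy.spatial.transform import Rotation as Ro
from bench import status,eyes,r
def snap(n,f=None):
    d=eyes.snapshot(n)
    if f: cv2.imwrite(f"pics/{f}.png",d["img"][:,:,::-1]);np.savez(f"pics/{f}.npz",**d)
    return d
def pt(d,u,v,z):
    m=np.linalg.inv(d["mtx"])@[u,v,1]; R,t=d["R"],d["t"]
    c=-R.T@t; q=R.T@m; return c+q*(z-c[2])/q[2]
def px(d,X):
    q=d["mtx"]@(d["R"]@np.array(X,float)+d["t"]); return q[:2]/q[2]
def rect(d,mask,z,amin=60):
    """min-area rects of mask contours, in world at height z: centre, (long,short), long-axis angle deg"""
    out=[]
    for c in cv2.findContours(mask.astype(np.uint8),cv2.RETR_EXTERNAL,cv2.CHAIN_APPROX_NONE)[0]:
        if cv2.contourArea(c)<amin: continue
        P=np.array([pt(d,u,v,z)[:2] for u,v in c[:,0]],np.float32)
        (x,y),_,_=e=cv2.minAreaRect(P); b=cv2.boxPoints(e)
        e1,e2=b[1]-b[0],b[2]-b[1]; l,s=(e1,e2) if np.linalg.norm(e1)>np.linalg.norm(e2) else (e2,e1)
        out.append((round(x,1),round(y,1),round(float(np.linalg.norm(l)),1),round(float(np.linalg.norm(s)),1),round(float(np.degrees(np.arctan2(l[1],l[0]))%180),1),c[:,0].mean(0).round()))
    return out
def st():
    s=status.sense(); print("t",round(s["time"],2),"tcp",np.round(s["tool_pos"],1),"rot",np.round(s["tcp_rot"],1),"F",np.round(s["ft_force"],1),"gap",round(s["finger_gap"],1),"gf",round(s["grip_force"],1),"J",np.round(s["joint_pos"],0)); return s
def go(x,y,z,yaw=None):
    """shift in cm in tool axes and yaw change (tool down) to a target in mm; yaw = world angle of the closing line (tool y)"""
    s=status.sense(); R=Ro.from_euler("xyz",s["tcp_rot"],degrees=True)
    v=R.inv().apply(np.array([x,y,z])-s["tool_pos"])/10
    g=None
    if yaw is not None:
        a=R.as_matrix()[:,1]; cur=np.degrees(np.arctan2(a[1],a[0])); dw=(yaw-cur+90)%180-90; g=(round(float(np.radians(-dw)),3),round(float(dw),1))
    print("cm",np.round(v,2),"rz",g)
E
python3 - <<'E'
from h import *
d=dict(np.load("pics/top0.npz"));im=d["img"]
cv2.imwrite("pics/c1.png",cv2.resize(im[140:320,130:430,::-1],None,fx=2.66,fy=2.66,interpolation=cv2.INTER_CUBIC))
hsv=cv2.cvtColor(im,cv2.COLOR_RGB2HSV)
for u,v in[(151,231),(170,233),(214,183),(210,218),(209,248),(212,288),(140,200),(225,200)]:print((u,v),im[v,u],hsv[v,u],pt(d,u,v,18).round())
E
```

```text
(151, 231) [250 211 118] [ 21 135 250] [506. 426.  18.]
(170, 233) [250 214 115] [ 22 138 250] [501. 378.  18.]
(214, 183) [173 153 128] [ 17  66 173] [628. 267.  18.]
(210, 218) [179 158 130] [ 17  70 179] [539. 277.  18.]
(209, 248) [130  67  39] [  9 178 130] [463. 279.  18.]
(212, 288) [128  65  34] [ 10 187 128] [362. 270.  18.]
(140, 200) [130  93  66] [ 13 126 130] [585. 455.  18.]
(225, 200) [112  92  73] [ 15  89 112] [585. 239.  18.]
```

View pics/c1.png

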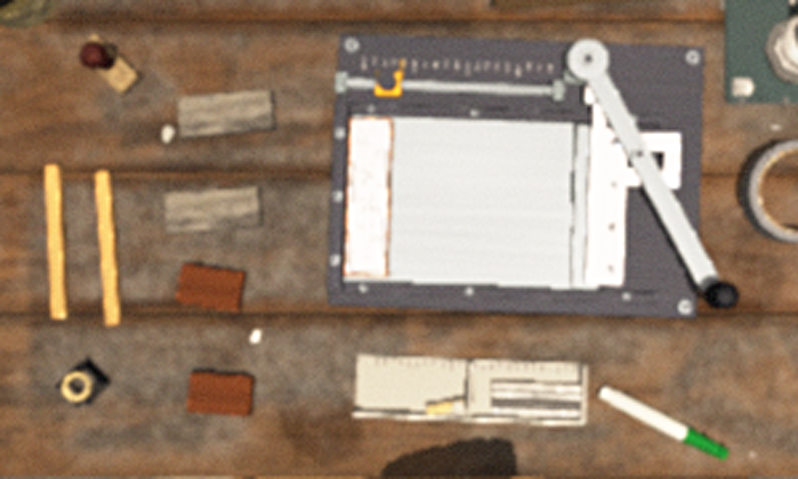

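```bash
cat >> h.py <<'E'
W={"long":(170,160,240,240),"short":(170,232,250,305),"strip":(135,190,190,275)}
def objs(d):
    im=d["img"];h=cv2.cvtColor(im,cv2.COLOR_RGB2HSV).astype(int);k=np.ones((3,3),np.uint8)
    H,S,V=h[...,0],h[...,1],h[...,2]
    M={"strip":(V>200)&(S>90)&(H>15)&(H<30),"short":(S>155)&(H<13)&(V>85),"long":(V>130)&(S<95)&(S>35)&(H<25)}
    for n,m in M.items():
        w=np.zeros_like(m);a,b,c,e=W[n];w[b:e,a:c]=1
        m=cv2.morphologyEx((m&w).astype(np.uint8),cv2.MORPH_OPEN,k); m=cv2.morphologyEx(m,cv2.MORPH_CLOSE,k)
        for o in rect(d,m,18): print(n,*o)
E
python3 - <<'E'
from h import *
d=dict(np.load("pics/top0.npz"));objs(d)
im=d["img"].astype(int)
# forme top: near-white
m=(im.min(2)>238);w=np.zeros_like(m);w[170:255,255:282]=1
print("forme",rect(d,m&w,31))
# bed plate outline corners: dark bluish
h=cv2.cvtColor(d["img"],cv2.COLOR_RGB2HSV)
m=((im[...,2]-im[...,0]>3)&(im.max(2)<110)).astype(np.uint8);w=np.zeros_like(m);w[145:265,248:400]=1
m=cv2.morphologyEx(m*w,cv2.MORPH_CLOSE,np.ones((5,5)));print("plate",rect(d,m,6,2000))
def c(u,v,z): p=130+u/2.66,140+v/2.66; return pt(d,*p,z).round(1)
print("pivot",c(588,60,60),"grip top",c(720,292,106),"knob",c(389,82,63),"lug",c(560,90,40))
# row profile along bed middle
for v in(190,205,220,235): print(v,[int(x) for x in im[v,254:376].mean(1)])
E
```

```text
strip 501.1 378.6 143.4 13.6 4.6 [170. 233.]
strip 507.4 428.3 145.6 13.6 3.1 [150. 230.]
short 362.8 268.7 59.5 36.7 85.6 [212. 288.]
short 463.1 279.1 59.3 39.5 81.0 [209. 248.]
long 534.9 280.1 90.6 44.6 94.1 [208. 218.]
long 632.0 276.5 107.5 40.9 100.7 [211. 183.]
forme [(549.2, 129.1, 141.4, 33.9, 178.3, array([268., 214.]))]
plate []
pivot [674.1 -79.1  60. ] grip top [ 459.3 -192.4  106. ] knob [653.  105.4  63. ] lug [649.  -54.1  40. ]
190 [87, 107, 164, 193, 203, 153, 93, 166, 246, 252, 250, 250, 250, 249, 250, 250, 250, 251, 250, 250, 250, 252, 228, 181, 208, 232, 233, 232, 234, 232, 232, 232, 232, 234, 235, 234, 233, 234, 232, 232, 233, 235, 234, 234, 233, 235, 234, 234, 235, 233, 235, 234, 234, 234, 234, 235, 232, 234, 238, 235, 233, 236, 235, 233, 236, 233, 235, 233, 233, 235, 234, 234, 234, 234, 235, 234, 235, 234, 235, 233, 234, 234, 233, 234, 232, 233, 234, 234, 235, 236, 233, 184, 145, 201, 232, 232, 228, 210, 246, 254, 253, 253, 252, 252, 253, 254, 246, 227, 227, 234, 230, 233, 232, 231, 232, 229, 222, 230, 243, 246, 249, 250]
205 [65, 86, 92, 93, 90, 77, 122, 222
[... 1079 characters left out ...]
2, 252, 252, 252, 252, 252, 252, 253, 254, 236, 132, 97, 98, 99, 100, 95, 99, 99, 98, 94, 61]
235 [101, 119, 130, 116, 69, 111, 208, 236, 247, 252, 253, 252, 251, 252, 252, 251, 252, 253, 254, 249, 215, 162, 202, 236, 236, 233, 234, 234, 233, 234, 234, 234, 234, 234, 233, 235, 234, 233, 233, 236, 235, 234, 235, 233, 234, 235, 235, 233, 234, 233, 232, 235, 234, 233, 235, 233, 234, 233, 232, 232, 235, 235, 234, 234, 232, 235, 234, 234, 234, 233, 236, 233, 235, 233, 235, 236, 236, 234, 236, 236, 235, 238, 239, 237, 237, 238, 239, 238, 240, 237, 201, 225, 242, 241, 240, 221, 221, 250, 253, 253, 253, 252, 252, 252, 252, 252, 252, 252, 254, 255, 241, 132, 86, 94, 94, 101, 98, 95, 102, 97, 99, 100]
```

```bash
python3 -c "
from h import *
go(480,20,400,88)"
```

```text
cm [ 46.59 -48.27 -16.88] rz (0.323, -18.5)
```

```bash
python3 -m handwheel '{"series":[[[4,-4,-5,0,0,0,1],[8,-8,-9,0,0,0,1],[12.5,-13,-12,0,0,0.1,1],[17,-17.5,-15,0,0,0.2,1],[21,-22,-16.9,0,0,0.323,1],[25,-26,-16.9,0,0,0.323,1],[29.5,-30.5,-16.9,0,0,0.323,1],[34,-35,-16.9,0,0,0.323,1],[38,-39,-16.9,0,0,0.323,1],[42,-43.5,-16.9,0,0,0.323,1],[46.6,-48.3,-16.9,0,0,0.323,1],[46.6,-48.3,-16.9,0,0,0.323,1]]]}'; python3 - <<'E'
from h import *
st();snap("wrist","w1")
E
```

```text
time: 1.6
tool_pos: [480.6, 23.1, 399.5]
tcp_rot: [-180.0, 0.1, -1.8]
ft_force: [0.2, -0.1, -0.2]
finger_gap: 85.7
grip_force: 0.0
t 1.6 tcp [480.6  23.1 399.5] rot [-1.8e+02  1.0e-01 -1.8e+00] F [ 0.2 -0.1 -0.2] gap 85.7 gf 0.0 J [ -3. -11.  86.   0. 105.  88.]
```

View pics/w1.png

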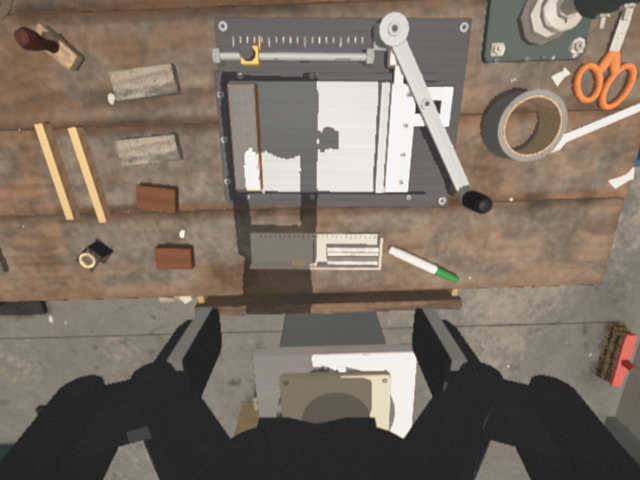

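```bash
python3 - <<'E'
from h import *
d=dict(np.load("pics/top0.npz"));im=d["img"].astype(int);w=dict(np.load("pics/w1.npz"))
for u in(290,330):
  print(u,"top",[(v,int(im[v,u].mean())) for v in list(range(177,188))+list(range(242,256))])
c=lambda u,v,z: pt(d,130+u/2.66,140+v/2.66,z).round(1)
for n,a,b in[("screwTL",(351,45),(222,26)),("TR",(692,57),(462,28)),("BR",(685,307),(442,201)),("BL",(338,294),(227,197))]:
  print(n,c(*a,8),pt(w,*b,8).round(1))
print("grip",c(720,290,106),pt(w,480,202,106).round(1)); print("pivot",c(588,60,60),pt(w,394,28,60).round(1))
print("knob",c(389,82,63),pt(w,249,50,63).round(1))
for n,uv in[("strip",(56,171)),("strip",(88,174)),("short",(158,198)),("short",(174,257)),("long",(149,150)),("long",(144,82))]:print(n,pt(w,*uv,18).round(1))
E
```

```text
290 top [(177, 92), (178, 95), (179, 83), (180, 83), (181, 95), (182, 95), (183, 100), (184, 192), (185, 236), (186, 234), (187, 233), (242, 234), (243, 237), (244, 240), (245, 239), (246, 187), (247, 109), (248, 91), (249, 104), (250, 96), (251, 96), (252, 100), (253, 96), (254, 99), (255, 90)]
330 top [(177, 93), (178, 92), (179, 97), (180, 94), (181, 100), (182, 101), (183, 92), (184, 101), (185, 145), (186, 210), (187, 234), (242, 236), (243, 238), (244, 237), (245, 239), (246, 241), (247, 194), (248, 117), (249, 91), (250, 99), (251, 101), (252, 101), (253, 102), (254, 105), (255, 103)]
screwTL [697.2 146.4   8. ] [698.8 145.8   8. ]
TR [ 685.8 -183.7    8. ] [ 685.4 -185.1    8. ]
BR [ 444.1 -175.8    8. ] [ 443.1 -178.6    8. ]
BL [456.4 157.9   8. ] [461.2 167.4   8. ]
grip [ 461.  -192.5  106. ] [ 462.  -192.4  106. ]
pivot [674.1 -79.1  60. ] [676.3 -80.4  60. ]
knob [653.  105.4  63. ] [657.5 102.1  63. ]
strip [512.2 422.5  18. ]
strip [506.  374.5  18. ]
short [465.2 273.6  18. ]
short [364.9 265.4  18. ]
long [538.5 273.6  18. ]
long [631.3 262.6  18. ]
```

```bash
python3 - <<'E'
from h import *
d=dict(np.load("pics/top0.npz"))
for u,a,b in((290,183.9,246.4),(330,185.3,247.4)):
  p,q=pt(d,u,a,12),pt(d,u,b,12);print(p.round(1),q.round(1),((p+q)/2).round(1),(p-q)[0])
for v,a,b in((190,260.8,276.2),(205,260.2,275.2),(220,259.8,275.2),(235,259.4,274.2)):
  p,q=pt(d,a,v,31),pt(d,b,v,31);print("forme",p.round(1),q.round(1),(p-q)[1].round(1))
for v,u in((205,344),(190,345.5),(220,344.5)):print("bar",pt(d,u,v,8).round(1))
for i in range(175,186):
  print(i,[int(x) for x in d["img"][i,258:280].mean(1)])
E
```

```text
[627.   73.8  12. ] [467.   73.5  12. ] [547.   73.7  12. ] 160.00923437783786
[623.5 -28.6  12. ] [464.5 -28.5  12. ] [544.  -28.6  12. ] 158.97521891326278
forme [609.2 146.6  31. ] [609.2 107.7  31. ] 38.8
forme [571.3 147.9  31. ] [571.3 110.1  31. ] 37.8
forme [533.4 148.8  31. ] [533.4 110.   31. ] 38.8
forme [495.7 149.6  31. ] [495.7 112.4  31. ] 37.2
bar [573.3 -64.7   8. ]
bar [611.9 -68.6   8. ]
bar [534.7 -65.9   8. ]
175 [96, 99, 89, 86, 89, 94, 94, 94, 93, 93, 92, 89, 103, 145, 161, 156, 154, 155, 156, 157, 162, 164]
176 [86, 90, 83, 88, 95, 94, 93, 91, 89, 87, 98, 91, 90, 97, 107, 108, 108, 110, 108, 111, 112, 107]
177 [90, 94, 89, 96, 90, 90, 88, 93, 96, 89, 91, 90, 91, 90, 86, 90, 88, 93, 89, 94, 90, 89]
178 [90, 92, 80, 80, 76, 84, 85, 85, 88, 87, 91, 92, 86, 84, 90, 94, 94, 89, 95, 97, 96, 94]
179 [95, 89, 79, 79, 80, 82, 84, 93, 95, 97, 104, 125, 106, 89, 94, 98, 97, 95, 105, 104, 105, 91]
180 [92, 100, 79, 70, 87, 98, 97, 98, 96, 104, 128, 154, 135, 108, 98, 99, 97, 99, 102, 104, 102, 99]
181 [93, 93, 79, 71, 88, 92, 92, 90, 89, 101, 132, 152, 134, 101, 95, 91, 99, 95, 95, 102, 91, 97]
182 [95, 97, 74, 61, 84, 95, 104, 100, 93, 95, 111, 131, 113, 103, 90, 91, 93, 98, 103, 98, 99, 99]
183 [97, 90, 75, 73, 117, 158, 168, 158, 144, 144, 155, 156, 149, 142, 129, 121, 120, 115, 124, 130, 128, 123]
184 [91, 88, 79, 96, 155, 191, 197, 189, 181, 192, 204, 210, 207, 180, 169, 168, 169, 165, 157, 171, 194, 201]
185 [100, 84, 79, 129, 214, 238, 237, 239, 237, 243, 245, 246, 244, 239, 238, 236, 238, 229, 194, 184, 216, 234]
```

```bash
python3 -c "
from h import *
go(538,276,110,4.5)"
```

```text
cm [  4.93 -25.24  28.96] rz (1.461, -83.7)
```

```bash
python3 -m handwheel '{"series":[[[1,-4,2,0,0,-0.18,1],[2,-8,5,0,0,-0.36,1],[3,-12,8,0,0,-0.54,1],[4,-16,11,0,0,-0.72,1],[4.9,-20,14,0,0,-0.9,1],[4.9,-25.2,17,0,0,-1.08,1],[4.9,-25.2,20,0,0,-1.26,1],[4.9,-25.2,24,0,0,-1.44,1],[4.9,-25.2,27,0,0,-1.62,1],[4.9,-25.2,29,0,0,-1.681,1],[4.9,-25.2,29,0,0,-1.681,1]]]}'; python3 - <<'E'
from h import *
st();snap("wrist","w2");go(538,276,4,4.5)
E
```

```text
time: 3.02
tool_pos: [536.1, 269.2, 107.7]
tcp_rot: [-179.7, 0.1, 94.3]
ft_force: [0.4, 0.3, 0.6]
finger_gap: 85.4
grip_force: 0.0
t 3.02 tcp [536.1 269.2 107.7] rot [-1.797e+02  1.000e-01  9.430e+01] F [0.4 0.3 0.6] gap 85.4 gf 0.0 J [22. 13. 92. -0. 75. 18.]
cm [ 0.63  0.15 10.55] rz (-0.005, 0.3)
```

View pics/w2.png

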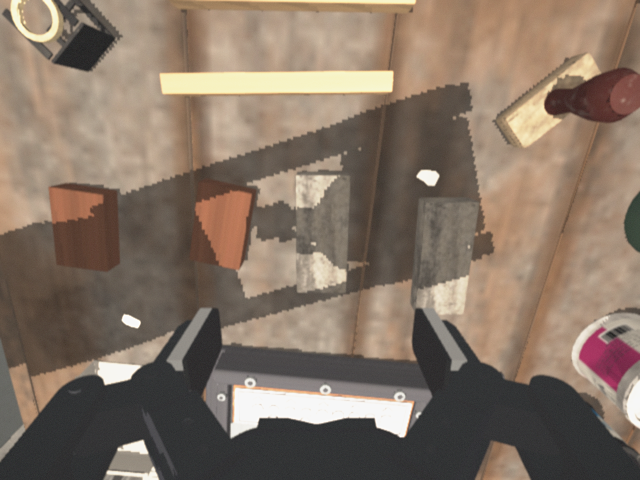

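```bash
python3 - <<'E'
from h import *
w=dict(np.load("pics/w2.npz"))
for n,cs in {"A":[(297,172),(350,172),(346,293),(296,290)],"B":[(418,198),(477,198),(466,314),(413,312)],"C":[(200,181),(257,188),(241,269),(193,263)],"D":[(51,185),(119,188),(118,270),(57,266)]}.items():
  P=np.array([pt(w,*c,18)[:2] for c in cs]);print(n,P.mean(0).round(1),P.round(0).tolist())
E
```

```text
A [538.2 277.9] [[517.0, 322.0], [554.0, 325.0], [560.0, 233.0], [522.0, 232.0]]
B [629.5 266.2] [[603.0, 310.0], [644.0, 313.0], [656.0, 221.0], [615.0, 220.0]]
C [465.9 278.9] [[451.0, 311.0], [490.0, 309.0], [479.0, 247.0], [443.0, 249.0]]
D [367.1 270. ] [[347.0, 300.0], [394.0, 302.0], [386.0, 239.0], [341.0, 239.0]]
```

```bash
python3 -m handwheel '{"series":[[[0.15,0,3,0,0,0,1],[0.15,0,6,0,0,0,1],[0.15,0,9,0,0,0,1],[0.15,0,10.5,0,0,0,1],[0.15,0,10.5,0,0,0,1],[0.15,0,10.5,0,0,0,0.9],[0.15,0,10.5,0,0,0,0.3],[0.15,0,10.5,0,0,0,0.3],[0.15,0,10.5,0,0,0,0.3],[0.15,0,10.5,0,0,0,0.3],[0.15,0,10.5,0,0,0,0.3]]]}' 50; python3 - <<'E'
from h import *
st()
E
```

```text
time: 4.45
tool_pos: [538.6, 272.1, 6.4]
tcp_rot: [179.9, -0.0, 94.3]
ft_force: [-0.0, 0.3, 6.2]
finger_gap: 36.7
grip_force: 51.3
t 4.45 tcp [538.6 272.1   6.4] rot [179.9  -0.   94.3] F [-0.   0.3  6.2] gap 36.7 gf 51.3 J [22. 20. 95.  0. 64. 18.]
```

```bash
python3 -c "
from h import *
go(520.3,71.8,70,88.2)"
```

```text
cm [-19.83  -3.32  -6.37] rz (-1.464, 83.9)
```

```bash
python3 -m handwheel '{"series":[[[0,0,-4,0,0,0,0.3],[0,0,-8,0,0,0,0.3],[-2,-0.5,-8,0,0,-0.18,0.3],[-5,-1,-8,0,0,-0.36,0.3],[-8,-1.5,-8,0,0,-0.54,0.3],[-11,-2,-8,0,0,-0.72,0.3],[-14,-2.5,-8,0,0,-0.9,0.3],[-17,-3,-8,0,0,-1.08,0.3],[-19.8,-3.3,-8,0,0,-1.26,0.3],[-19.8,-3.3,-7,0,0,-1.42,0.3],[-19.8,-3.3,-6.4,0,0,-1.464,0.3],[-19.8,-3.3,-6.4,0,0,-1.464,0.3]]]}'; python3 - <<'E'
from h import *
st();go(520.3,71.8,15.4,88.2);w=snap("wrist","w3")
E
```

```text
time: 5.95
tool_pos: [519.0, 71.6, 68.6]
tcp_rot: [-180.0, -0.1, 178.1]
ft_force: [0.1, 0.4, -0.9]
finger_gap: 36.9
grip_force: 50.6
t 5.95 tcp [519.   71.6  68.6] rot [-1.800e+02 -1.000e-01  1.781e+02] F [ 0.1  0.4 -0.9] gap 36.9 gf 50.6 J [  2.   4. 107.   0.  69. -86.]
cm [-0.14  0.02  5.32] rz (-0.001, 0.1)
```

View pics/w3.png

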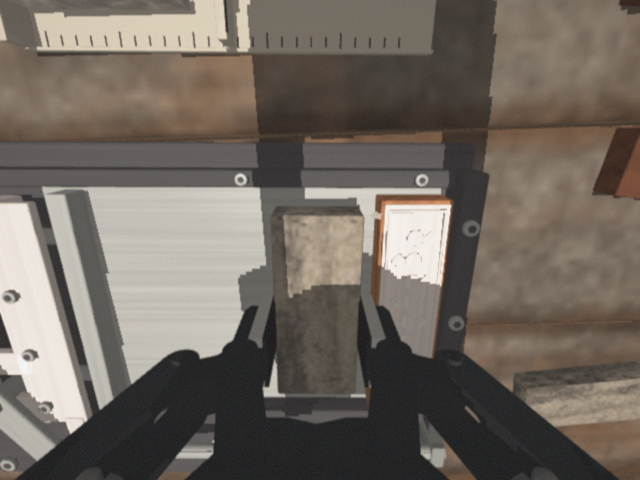

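```bash
python3 -m handwheel '{"series":[[[-0.1,0,2.5,0,0,0,0.3],[-0.1,0,4.5,0,0,0,0.3],[-0.1,0,5.3,0,0,0,0.3],[-0.1,0,5.3,0,0,0,0.3],[-0.1,0,5.3,0,0,0,0.52],[-0.1,0,5.3,0,0,0,0.52],[-0.1,0,5.3,0,0,0,0.52],[-0.1,0,2,0,0,0,0.55],[-0.1,0,-2,0,0,0,0.7],[-0.1,0,-4,0,0,0,0.7],[-0.1,0,-4,0,0,0,0.9]]]}'; python3 - <<'E'
from h import *
st();go(629.5,265.5,40,4.9)
E
```

```text
time: 7.38
tool_pos: [522.5, 71.8, 111.6]
tcp_rot: [180.0, 0.3, 178.2]
ft_force: [-0.4, 0.3, -0.8]
finger_gap: 76.3
grip_force: 0.0
t 7.38 tcp [522.5  71.8 111.6] rot [180.    0.3 178.2] F [-0.4  0.3 -0.8] gap 76.3 gf 0.0 J [  2.   1. 105.   0.  74. -86.]
cm [-10.05  19.7    7.21] rz (1.453, -83.3)
```

```bash
python3 -m handwheel '{"series":[[[-1,2,0,0,0,0.18,1],[-2,4,0,0,0,0.36,1],[-3,7,0,0,0,0.54,1],[-4.5,10,0,0,0,0.72,1],[-6,13,0,0,0,0.9,1],[-8,16,0,0,0,1.08,1],[-10,19.7,2,0,0,1.26,1],[-10,19.7,5,0,0,1.42,1],[-10,19.7,7.2,0,0,1.453,1],[-10,19.7,7.2,0,0,1.453,1],[-10,19.7,7.2,0,0,1.453,1]]]}'; python3 - <<'E'
from h import *
st();go(629.5,266,5,4.9);objs(snap("top","t2"))
E
```

```text
time: 8.75
tool_pos: [627.3, 265.1, 38.1]
tcp_rot: [180.0, -0.0, 95.0]
ft_force: [-0.2, -0.6, 0.5]
finger_gap: 85.3
grip_force: 0.0
t 8.75 tcp [627.3 265.1  38.1] rot [180.  -0.  95.] F [-0.2 -0.6  0.5] gap 85.3 gf 0.0 J [19. 29. 81.  0. 71. 14.]
cm [0.07 0.22 3.31] rz (0.002, -0.1)
strip 536.5 381.4 72.3 13.2 4.4 [169. 219.]
long 584.9 313.8 233.0 103.1 15.6 [200. 199.]
```

```bash
python3 -m handwheel '{"series":[[[0.1,0.2,2,0,0,0,1],[0.1,0.2,3.2,0,0,0,1],[0.1,0.2,3.2,0,0,0,0.9],[0.1,0.2,3.2,0,0,0,0.3],[0.1,0.2,3.2,0,0,0,0.3],[0.1,0.2,3.2,0,0,0,0.3],[0.1,0.2,3.2,0,0,0,0.3],[0.1,0.2,3.2,0,0,0,0.3]]]}' 50; python3 - <<'E'
from h import *
st();go(545.5+32-.5,30-1-18,70,88.2)
E
```

```text
time: 9.8
tool_pos: [629.6, 266.9, 6.4]
tcp_rot: [179.9, -0.0, 94.9]
ft_force: [0.6, -0.2, 5.8]
finger_gap: 36.2
grip_force: 51.9
t 9.8 tcp [629.6 266.9   6.4] rot [179.9  -0.   94.9] F [ 0.6 -0.2  5.8] gap 36.2 gf 51.9 J [19. 31. 81.  0. 68. 14.]
cm [-25.04  -7.43  -6.39] rz (-1.453, 83.3)
```

```bash
python3 -m handwheel '{"series":[[[0,0,-4,0,0,0,0.3],[-1,-1,-9,0,0,-0.05,0.3],[-3,-2.5,-9,0,0,-0.2,0.3],[-6,-4,-9,0,0,-0.38,0.3],[-9.5,-5.5,-9,0,0,-0.56,0.3],[-13,-6.5,-9,0,0,-0.74,0.3],[-17,-7.4,-9,0,0,-0.92,0.3],[-21,-7.4,-9,0,0,-1.1,0.3],[-25,-7.4,-9,0,0,-1.28,0.3],[-25,-7.4,-8,0,0,-1.453,0.3],[-25,-7.4,-6.4,0,0,-1.453,0.3],[-25,-7.4,-6.4,0,0,-1.453,0.3]]]}'; python3 - <<'E'
from h import *
st();go(577,11,15.4,88.2);w=snap("wrist","w4")
E
```

```text
time: 11.3
tool_pos: [574.6, 11.7, 66.8]
tcp_rot: [180.0, -0.3, 178.0]
ft_force: [0.0, 0.1, -0.9]
finger_gap: 36.8
grip_force: 51.2
t 11.3 tcp [574.6  11.7  66.8] rot [180.   -0.3 178. ] F [ 0.   0.1 -0.9] gap 36.8 gf 51.2 J [ -4.  12.  98.   0.  70. -92.]
cm [-0.27 -0.07  5.14] rz (-0.004, 0.2)
```

View pics/w4.png

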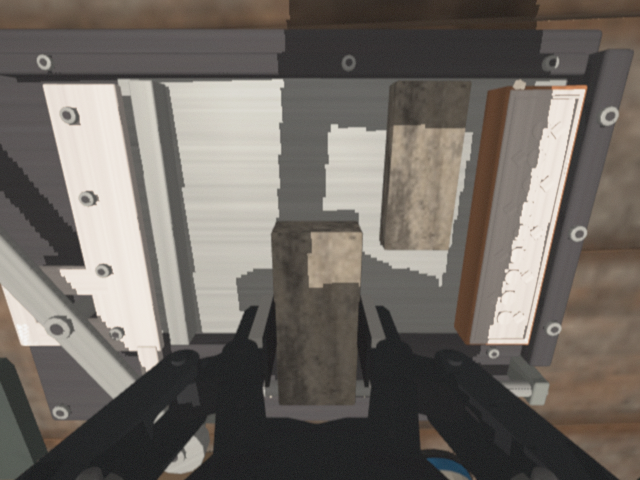

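```bash
python3 -m handwheel '{"series":[[[-0.2,0,2.5,0,0,0,0.3],[-0.2,0,4.5,0,0,0,0.3],[-0.2,0,5.1,0,0,0,0.3],[-0.2,0,5.1,0,0,0,0.3],[-0.2,0,5.1,0,0,0,0.52],[-0.2,0,5.1,0,0,0,0.52],[-0.2,0,5.1,0,0,0,0.52],[-0.2,0,2,0,0,0,0.55],[-0.2,0,-2,0,0,0,0.7],[-0.2,0,-4,0,0,0,0.7],[-0.2,0,-4,0,0,0,0.9]]]}'; cat >>h.py <<'E'
O=np.array([545.5,30]);a=np.radians(-1.8);B=np.array([[np.cos(a),-np.sin(a)],[np.sin(a),np.cos(a)]])
def bed(x,y): return O+B@[x,y]
def tobed(p): return B.T@(np.array(p[:2])-O)
E
python3 - <<'E'
from h import *
w=dict(np.load("pics/w4.npz"))
for c in[(390,82),(470,84),(449,249),(388,248)]:print(tobed(pt(w,*c,26)).round(1))
st();go(465,278.5,60,-9);w=snap("wrist","w5");objs(snap("top"))
for n,z,X in[("lip",14,(-80,20)),("lip",14,(80,20))]:print(px(dict(np.load("pics/w4.npz")),[*bed(*X),z]))
E
```

```text
time: 12.72
tool_pos: [580.0, 11.1, 110.9]
tcp_rot: [-180.0, 0.2, 178.2]
ft_force: [0.3, -0.4, -0.1]
finger_gap: 76.0
grip_force: 0.0
[-75.8  19.7]
[-74.7  59.8]
[13.  59.8]
[12.2 24.2]
t 12.72 tcp [580.   11.1 110.9] rot [-180.     0.2  178.2] F [ 0.3 -0.4 -0.1] gap 76.0 gf 0.0 J [ -4.   9.  96.   0.  74. -92.]
cm [12.36 26.36  5.04] rz (-1.446, 82.8)
strip 501.1 378.5 143.4 13.4 4.7 [170. 233.]
strip 507.4 428.2 145.6 13.3 3.1 [150. 230.]
short 362.9 268.9 59.1 36.9 85.6 [212. 288.]
short 463.3 280.2 60.4 39.6 80.6 [209. 248.]
long 499.7 287.9 73.8 27.9 90.0 [205. 234.]
[386.37823269  76.28145691]
[372.01975601 335.9271291 ]
```

```bash
python3 -m handwheel '{"series":[[[1,2,0,0,0,0.18,1],[2,4,0,0,0,0.36,1],[3.5,7,0,0,0,0.54,1],[5,10.5,0,0,0,0.72,1],[7,14,0,0,0,0.9,1],[9,18,0,0,0,1.08,1],[11,22,0,0,0,1.26,1],[12.4,26.5,2,0,0,1.44,1],[12.4,26.5,4,0,0,1.62,1],[12.4,26.5,5,0,0,1.696,1],[12.4,26.5,5,0,0,1.696,1],[12.4,26.5,5,0,0,1.696,1]]]}'; python3 - <<'E'
from h import *
st();go(465,279.5,5,-9);w=snap("wrist","w6")
E
```

```text
time: 14.32
tool_pos: [462.7, 279.6, 58.7]
tcp_rot: [-179.9, 0.0, 81.1]
ft_force: [1.6, -0.3, -0.5]
finger_gap: 85.3
grip_force: 0.0
t 14.32 tcp [462.7 279.6  58.7] rot [-179.9    0.    81.1] F [ 1.6 -0.3 -0.5] gap 85.3 gf 0.0 J [ 26.   7. 104.   0.  69.  35.]
cm [0.03 0.24 5.37] rz (0.002, -0.1)
```

View pics/w6.png

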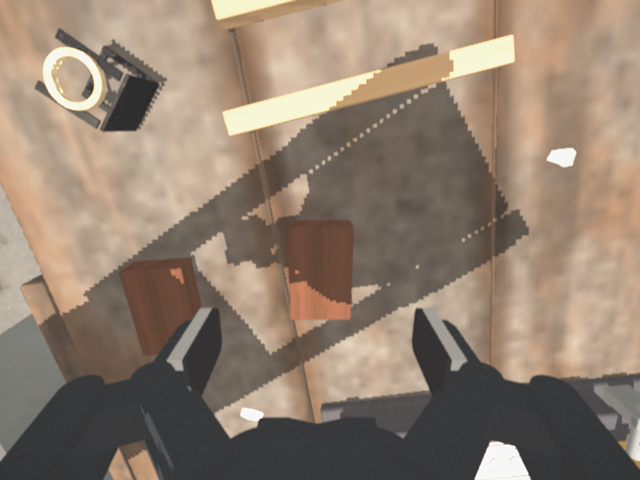

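```bash
python3 -m handwheel '{"series":[[[0,0.2,3,0,0,0,1],[0,0.2,5.2,0,0,0,1],[0,0.2,5.2,0,0,0,0.9],[0,0.2,5.2,0,0,0,0.3],[0,0.2,5.2,0,0,0,0.3],[0,0.2,5.2,0,0,0,0.3],[0,0.2,5.2,0,0,0,0.3],[0,0.2,5.2,0,0,0,0.3]]]}' 50; python3 - <<'E'
from h import *
st();w=dict(np.load("pics/w6.npz"))
print(np.mean([pt(w,*c,18)[:2] for c in[(289,222),(352,222),(350,320),(292,319)]],0))
go(*bed(46,41),80,88.2)
E
```

```text
time: 15.38
tool_pos: [466.4, 280.3, 9.1]
tcp_rot: [179.9, -0.1, 81.0]
ft_force: [-0.5, 0.8, 6.4]
finger_gap: 36.4
grip_force: 50.7
t 15.38 tcp [466.4 280.3   9.1] rot [ 1.799e+02 -1.000e-01  8.100e+01] F [-0.5  0.8  6.4] gap 36.4 gf 50.7 J [ 26.  12. 105.  -0.  63.  35.]
[464.28328948 279.66630364]
cm [-18.83  15.79  -7.08] rz (1.445, -82.8)
```

```bash
python3 -m handwheel '{"series":[[[0,0,-4,0,0,0,0.3],[-1,1,-8,0,0,0.05,0.3],[-3,2.5,-8,0,0,0.2,0.3],[-5,4,-8,0,0,0.38,0.3],[-7,6,-8,0,0,0.56,0.3],[-10,8,-8,0,0,0.74,0.3],[-13,10.5,-8,0,0,0.92,0.3],[-16,13,-8,0,0,1.1,0.3],[-18.8,15.8,-8,0,0,1.28,0.3],[-18.8,15.8,-7.5,0,0,1.445,0.3],[-18.8,15.8,-7.1,0,0,1.445,0.3],[-18.8,15.8,-7.1,0,0,1.445,0.3]]]}'; python3 - <<'E'
from h import *
st();go(*bed(46,41),18,88.2);w=snap("wrist","w7")
E
```

```text
time: 16.88
tool_pos: [591.1, 69.6, 77.9]
tcp_rot: [-180.0, 0.1, -1.5]
ft_force: [0.5, 0.3, -0.1]
finger_gap: 36.5
grip_force: 50.3
t 16.88 tcp [591.1  69.6  77.9] rot [-1.8e+02  1.0e-01 -1.5e+00] F [ 0.5  0.3 -0.1] gap 36.5 gf 50.3 J [ 2. 14. 95.  0. 72. 93.]
cm [0.17 0.   5.99] rz (0.004, -0.3)
```

View pics/w7.png

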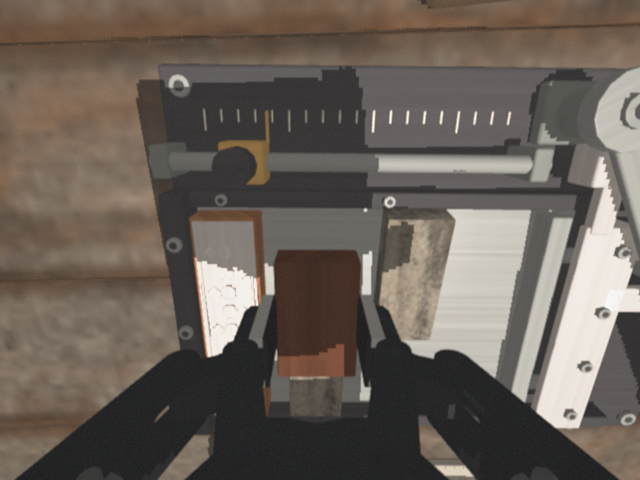

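```bash
python3 - <<'E'
from h import *
w=dict(np.load("pics/w7.npz"))
for c in[(387,210),(453,210),(432,339),(378,337),(275,252),(361,252),(356,377),(279,375)]:print(tobed(pt(w,*c,26 if c[0]>375 else 87)).round(1))
E
```

```text
[80.1 -0.8]
[ 80.2 -40.1]
[ -9.7 -37.9]
[-8.2 -1. ]
[76.2 58.9]
[76.3 22.2]
[11.  21.6]
[12.1 59.3]
```

```bash
python3 -m handwheel '{"series":[[[0,0,2.5,0,0,0,0.3],[0,0,5,0,0,0,0.3],[0,0,6.1,0,0,0,0.3],[0,0,6.1,0,0,0,0.3],[0,0,6.1,0,0,0,0.5],[0,0,6.1,0,0,0,0.5],[0,0,6.1,0,0,0,0.5],[0,0,3,0,0,0,0.5],[0,0,-1,0,0,0,0.7],[0,0,-3,0,0,0,0.7],[-3,0,-3,0,0,0,0.9],[-3,0,-3,0,0,0,0.9]]]}'; python3 - <<'E'
from h import *
st();go(363.5,268.5,50,-4.4);w=snap("wrist","w8");objs(snap("top"))
cv2.imwrite("pics/w8c.png",w["img"][:,:,::-1][180:480,140:600])
E
```

```text
time: 18.42
tool_pos: [559.8, 70.3, 107.3]
tcp_rot: [180.0, 0.1, -1.8]
ft_force: [0.1, 0.8, -0.3]
finger_gap: 77.0
grip_force: 0.0
t 18.43 tcp [559.8  70.3 107.3] rot [ 1.8e+02  1.0e-01 -1.8e+00] F [ 0.1  0.8 -0.3] gap 77.0 gf 0.0 J [ 2.  7. 99.  0. 74. 94.]
cm [-20.22 -19.21   5.77] rz (-1.525, 87.4)
strip 501.1 378.5 143.4 13.5 4.5 [170. 233.]
strip 507.4 428.3 145.6 13.6 3.1 [150. 230.]
short 362.8 269.2 58.8 36.7 86.2 [212. 288.]
long 498.4 291.7 81.4 25.4 90.0 [204. 235.]
long 539.1 358.2 25.6 20.3 0.6 [178. 219.]
long 584.0 216.1 196.6 25.5 0.3 [236. 201.]
```

View pics/w8.png

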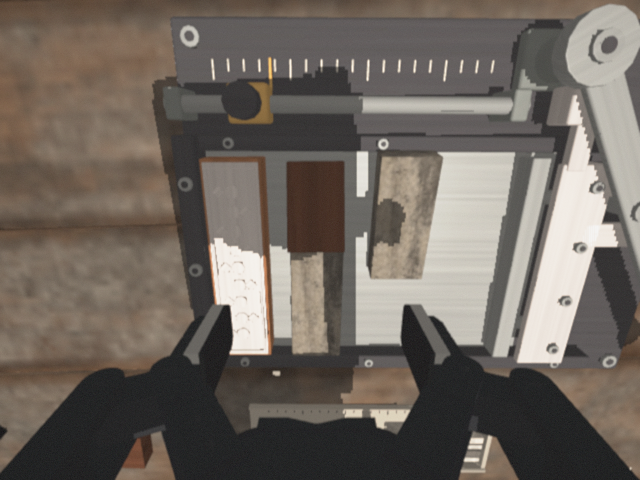

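```bash
python3 - <<'E'
from h import *
w=dict(np.load("pics/w8.npz"));d=snap("top","t3")
for c in[(378,152),(442,153),(421,279),(371,277),(289,161),(344,161),(344,252),(288,251)]:print(tobed(pt(w,*c,26)).round(1))
print([px(w,[*bed(80,y),8]).round() for y in(60,0)],w["R"].round(2).tolist(),(-w["R"].T@w["t"]).round())
cv2.imwrite("pics/t3c.png",cv2.resize(d["img"][165:270,250:400,::-1],None,fx=4,fy=4,interpolation=cv2.INTER_CUBIC))
E
```

```text
[80.   0.8]
[ 79.3 -40.7]
[-10.4 -36.1]
[-8.7  0.7]
[74.3 58.5]
[74.3 22.7]
[10.9 21. ]
[11.7 61. ]
[array([289., 150.]), array([375., 150.])] [[-0.03, -1.0, 0.0], [-0.95, 0.03, 0.32], [-0.32, 0.01, -0.95]] [642.  68. 251.]
```

View pics/t3c.png

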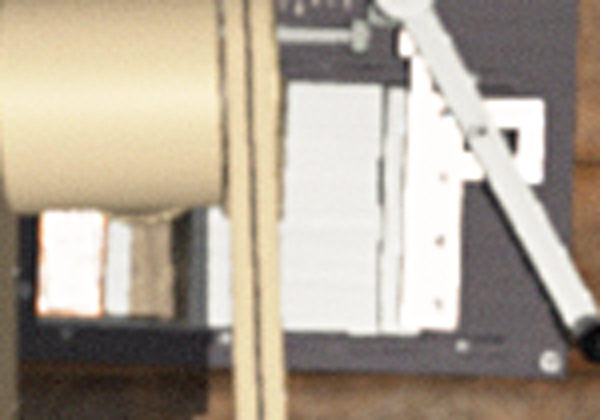

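```bash
python3 -c "
from h import *
go(*bed(33,-19),17,88.2)"
```

```text
cm [1.79 5.96 9.09] rz (0.0, -0.0)
```

```bash
python3 -m handwheel '{"series":[[[1,4,2,0,0,0,0.52],[1.6,6,5,0,0,0,0.52],[1.6,6,6,0,0,0,0.52],[1.6,6,6,0,0,0,0.52],[1.6,6,6,0,0,0,0.52],[1.6,6,6,0,0,0,0.52]]]}'; python3 -c "
from h import *
st();go(*bed(33,-19),17,88.2)"
```

```text
time: 19.32
tool_pos: [576.7, 10.3, 49.6]
tcp_rot: [180.0, -0.1, -1.7]
ft_force: [0.7, 0.0, -0.9]
finger_gap: 44.5
grip_force: 0.0
t 19.32 tcp [576.7  10.3  49.6] rot [ 1.8e+02 -1.0e-01 -1.7e+00] F [ 0.7  0.  -0.9] gap 44.5 gf 0.0 J [-4. 13. 99.  0. 68. 88.]
cm [0.11 0.03 3.26] rz (0.001, -0.1)
```

```bash
python3 -m handwheel '{"series":[[[0,0,2,0,0,0,0.52],[0,0,3.2,0,0,0,0.52],[0,0,3.2,0,0,0,0.52],[0,0,3.2,0,0,0,0.3],[0,0,3.2,0,0,0,0.3],[0,0,3.2,0,0,0,0.3]]]}'; python3 -m handwheel '{"series":[[[0,0,-0.5,0,0,0,0.3],[-0.3,0,-0.5,0,0,0,0.3],[-0.3,0,-0.5,0,0,0,0.3],[-0.3,0,0,0,0,0,0.3],[-0.3,0,0,0,0,0,0.3],[-0.3,0,0,0,0,0,0.5],[-0.3,0,0,0,0,0,0.5],[-0.3,0,0,0,0,0,0.5],[-0.3,0,-4,0,0,0,0.5],[-0.3,0,-8,0,0,0,0.8],[-0.3,0,-8,0,0,0,1]]]}'; python3 -c "
from h import *
st();go(363.5,268.5,50,-4.4)"
```

```text
time: 20.08
tool_pos: [576.2, 9.7, 16.8]
tcp_rot: [180.0, -0.0, -1.8]
ft_force: [0.5, 0.2, -0.4]
finger_gap: 36.9
grip_force: 52.7
time: 21.45
tool_pos: [576.1, 9.6, 100.9]
tcp_rot: [180.0, -0.5, -1.8]
ft_force: [0.8, -0.1, -0.7]
finger_gap: 77.0
grip_force: 0.0
t 21.45 tcp [576.1   9.6 100.9] rot [180.   -0.5  -1.8] F [ 0.8 -0.1 -0.7] gap 77.0 gf 0.0 J [-4.  9. 98. -0. 73. 88.]
cm [-22.09 -25.22   4.91] rz (-1.525, 87.4)
```

```bash
python3 -m handwheel '{"series":[[[-1,-2,0,0,0,-0.17,1],[-3,-5,0,0,0,-0.34,1],[-6,-8,0,0,0,-0.51,1],[-9,-11,0,0,0,-0.68,1],[-12,-14,0,0,0,-0.85,1],[-15,-17,0,0,0,-1.02,1],[-18.5,-21,0,0,0,-1.19,1],[-22.1,-25.2,2,0,0,-1.36,1],[-22.1,-25.2,4,0,0,-1.525,1],[-22.1,-25.2,4.9,0,0,-1.525,1],[-22.1,-25.2,4.9,0,0,-1.525,1],[-22.1,-25.2,4.9,0,0,-1.525,1]]]}'; python3 - <<'E'
from h import *
st();w=snap("wrist","w9")
h=cv2.cvtColor(w["img"],cv2.COLOR_RGB2HSV).astype(int)
m=(h[...,0]<14)&(h[...,1]>150)&(h[...,2]>50);m[350:]=0
m=cv2.morphologyEx(m.astype(np.uint8),cv2.MORPH_OPEN,np.ones((5,5)))
for o in rect(w,m,18,800):print(*o)
go(363.5,268.5,5,-4.4)
E
```

```text
time: 22.95
tool_pos: [360.7, 268.3, 47.9]
tcp_rot: [180.0, -0.0, 85.4]
ft_force: [0.5, -0.6, -0.3]
finger_gap: 85.8
grip_force: 0.0
t 22.95 tcp [360.7 268.3  47.9] rot [180.   -0.   85.4] F [ 0.5 -0.6 -0.3] gap 85.8 gf 0.0 J [ 30.  -6. 119.  -0.  67.  35.]
cm [0.03 0.26 4.31] rz (-0.003, 0.2)
```

```bash
python3 -m handwheel '{"series":[[[0,0.1,3,0,0,0,1],[0,0.1,4.5,0,0,0,1],[0,0.1,4.5,0,0,0,0.9],[0,0.1,4.5,0,0,0,0.3],[0,0.1,4.5,0,0,0,0.3],[0,0.1,4.5,0,0,0,0.3],[0,0.1,4.5,0,0,0,0.3],[0,0.1,4.5,0,0,0,0.3]]]}' 50; python3 - <<'E'
from h import *
st();go(*bed(-46,-18),80,88.2)
w=snap("wrist","w10")
print([w["img"][v,320].tolist() for v in range(240,340,10)])
E
```

```text
time: 24.0
tool_pos: [361.9, 269.1, 3.6]
tcp_rot: [179.9, -0.1, 85.6]
ft_force: [-0.8, -1.1, 6.7]
finger_gap: 36.6
grip_force: 50.7
t 24.0 tcp [361.9 269.1   3.6] rot [ 1.799e+02 -1.000e-01  8.560e+01] F [-0.8 -1.1  6.7] gap 36.6 gf 50.7 J [ 30.  -1. 120.  -0.  61.  35.]
cm [-24.43  15.65  -7.65] rz (1.525, -87.4)
[[113, 103, 94], [115, 103, 92], [98, 70, 57], [110, 78, 62], [110, 79, 63], [107, 76, 60], [110, 79, 63], [108, 73, 57], [110, 80, 65], [108, 77, 61]]
```

```bash
python3 -m handwheel '{"series":[[[0,0,-4,0,0,0,0.3],[-1,1,-8,0,0,0.05,0.3],[-4,2.5,-8.5,0,0,0.22,0.3],[-7,4,-8.5,0,0,0.4,0.3],[-10,6,-8.5,0,0,0.58,0.3],[-13,8,-8.5,0,0,0.76,0.3],[-17,10.5,-8.5,0,0,0.94,0.3],[-21,13,-8.5,0,0,1.12,0.3],[-24.4,15.7,-8.5,0,0,1.3,0.3],[-24.4,15.7,-8,0,0,1.48,0.3],[-24.4,15.7,-7.7,0,0,1.525,0.3],[-24.4,15.7,-7.7,0,0,1.525,0.3]]]}';  python3 -m handwheel '{"series":[[[0,0,0,0,0,0,0.3],[0,0,0,0,0,0,0.3]]]}'; python3 -c "
from h import *
st();go(*bed(-46,-18),12.6,88.2)
w=snap('wrist','w10')"
```

```text
time: 25.55
tool_pos: [498.3, 13.1, 79.1]
tcp_rot: [-180.0, 0.0, -1.8]
ft_force: [0.6, 0.1, -0.1]
finger_gap: 36.6
grip_force: 50.4
time: 25.8
tool_pos: [498.7, 13.3, 79.6]
tcp_rot: [180.0, -0.0, -1.7]
ft_force: [0.2, 0.6, -0.8]
finger_gap: 36.8
grip_force: 50.4
t 25.8 tcp [498.7  13.3  79.6] rot [180.   -0.   -1.7] F [ 0.2  0.6 -0.8] gap 36.8 gf 50.4 J [ -4.  -1. 110.  -0.  70.  87.]
cm [ 0.02 -0.01  6.7 ] rz (0.001, -0.1)
```

View pics/w10.png

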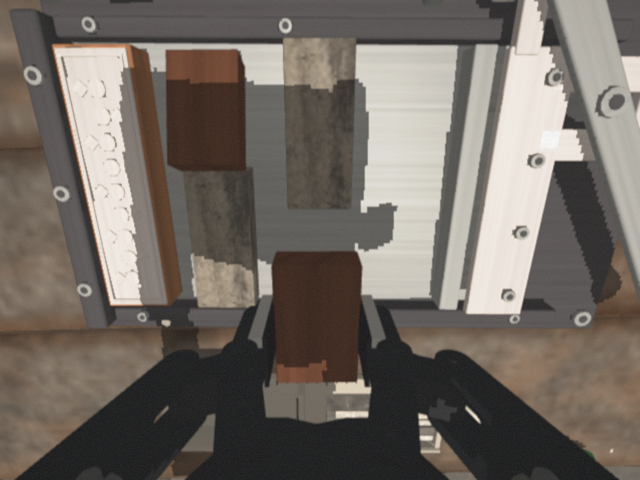

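```bash
python3 -m handwheel '{"series":[[[0,0,3,0,0,0,0.3],[0,0,5.5,0,0,0,0.3],[0,0,6.6,0,0,0,0.3],[0,0,6.6,0,0,0,0.3],[0,0,6.6,0,0,0,0.3],[0,0,6.6,0,0,0,0.5],[0,0,6.6,0,0,0,0.5],[0,0,6.6,0,0,0,0.5],[0,0,3,0,0,0,0.5],[0,0,0,0,0,0,0.52],[0,0,0,0,0,0,0.52],[0,0,0,0,0,0,0.52]]]}'; python3 - <<'E'
from h import *
w=dict(np.load("pics/w10.npz"))
for c in[(284,38),(355,39),(350,209),(287,207),(168,50),(244,51)]:print(tobed(pt(w,*c,26)).round(1))
print(px(w,[*bed(80,-20),8]),px(w,[*bed(80,-20),14]))
st();go(*bed(33,-19),50,88.2)
E
```

```text
time: 27.35
tool_pos: [498.2, 13.2, 78.8]
tcp_rot: [-180.0, 0.0, -1.8]
ft_force: [0.7, -0.4, -0.5]
finger_gap: 44.4
grip_force: 0.0
[79.4 -1.5]
[ 79. -38.]
[-10.3 -38.3]
[-9.1 -0.6]
[74.  58.8]
[73.5 19.4]
[319.63451228  44.89316687] [319.74702511  42.33991999]
t 27.35 tcp [498.2  13.2  78.8] rot [-180.     0.    -1.8] F [ 0.7 -0.4 -0.5] gap 44.4 gf 0.0 J [ -4.  -1. 110.   0.  70.  87.]
cm [7.97 0.07 2.87] rz (0.0, -0.0)
```

```bash
python3 -m handwheel '{"series":[[[4,0,0,0,0,0,0.52],[8,0.1,2,0,0,0,0.52],[8,0.1,2.8,0,0,0,0.52],[8,0.1,4.5,0,0,0,0.52],[8,0.1,6.2,0,0,0,0.52],[8,0.1,6.2,0,0,0,0.52],[8,0.1,6.2,0,0,0,0.3],[8,0.1,6.2,0,0,0,0.3],[8,0.1,6.2,0,0,0,0.3],[8,0.1,5.7,0,0,0,0.3],[8,0.1,5.7,0,0,0,0.3]]]}'; python3 -m handwheel '{"series":[[[-0.4,0,0,0,0,0,0.3],[-0.4,0,0,0,0,0,0.3],[-0.4,0,0,0,0,0,0.3],[-0.4,0,0.5,0,0,0,0.3],[-0.4,0,0.5,0,0,0,0.3]]]}';  python3 -m handwheel '{"series":[[[0,0,0,0,0,0,0.5],[0,0,0,0,0,0,0.5],[0,0,0,0,0,0,0.5],[0,0,-4,0,0,0,0.5],[0,0,-8,0,0,0,0.8],[0,0,-8,0,0,0,0.8],[0,0,-8,0,0,0,0.8]]]}';python3 - <<'E'
from h import *
st();w=snap("wrist","w11");go(*bed(0,-62),60,-1.8)
E
```

```text
time: 28.72
tool_pos: [577.6, 9.7, 22.4]
tcp_rot: [-180.0, 0.1, -1.8]
ft_force: [-5.9, -0.5, -3.1]
finger_gap: 36.2
grip_force: 50.7
time: 29.35
tool_pos: [574.6, 9.8, 17.0]
tcp_rot: [180.0, -0.0, -1.8]
ft_force: [0.5, 0.7, -1.1]
finger_gap: 36.2
grip_force: 50.9
time: 30.22
tool_pos: [574.3, 9.8, 96.9]
tcp_rot: [-180.0, 0.0, -1.8]
ft_force: [-0.0, -0.3, 0.2]
finger_gap: 68.3
grip_force: 0.0
t 30.23 tcp [574.3   9.8  96.9] rot [-180.     0.    -1.8] F [-0.  -0.3  0.2] gap 68.3 gf 0.0 J [-4.  9. 97. -0. 73. 88.]
cm [-2.87  4.27  3.61] rz (-1.571, 90.0)
```

```bash
python3 -m handwheel '{"series":[[[-0.5,0.5,0,0,0,-0.18,0.8],[-1,1,0,0,0,-0.36,0.7],[-1.5,1.5,0,0,0,-0.54,0.7],[-2,2.5,0,0,0,-0.72,0.7],[-2.5,3.5,0,0,0,-0.9,0.7],[-2.9,4.3,0,0,0,-1.08,0.7],[-2.9,4.3,0,0,0,-1.26,0.7],[-2.9,4.3,2,0,0,-1.44,0.7],[-2.9,4.3,3.7,0,0,-1.571,0.7],[-2.9,4.3,3.7,0,0,-1.571,0.7],[-2.9,4.3,3.7,0,0,-1.571,0.7]]]}';python3 - <<'E'
from h import *
st();w=snap("wrist","w12");go(*bed(0,-62),9,-1.8);go(*bed(0,-9),9,-1.8)
E
```

```text
time: 31.65
tool_pos: [543.8, -32.3, 60.0]
tcp_rot: [-179.9, -0.0, 88.1]
ft_force: [0.7, -0.4, -0.2]
finger_gap: 59.9
grip_force: 0.0
t 31.65 tcp [543.8 -32.3  60. ] rot [-179.9   -0.    88.1] F [ 0.7 -0.4 -0.2] gap 59.9 gf 0.0 J [ -9.   8. 104.   0.  69.  -7.]
cm [ 0.03 -0.08  5.16] rz (-0.002, 0.1)
cm [ 5.33 -0.09  5.16] rz (-0.002, 0.1)
```

View pics/w12.png

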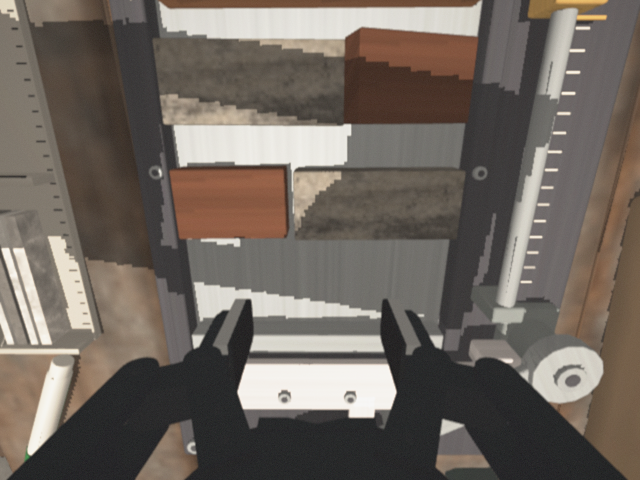

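```bash
python3 -m handwheel '{"series":[[[0,0,3,0,0,0,0.7],[0,0,5.1,0,0,0,0.7],[0,0,5.1,0,0,0,0.7],[0.8,0,5.1,0,0,0,0.7],[1.6,0,5.1,0,0,0,0.7],[2.3,0,5.1,0,0,0,0.7],[3,0,5.1,0,0,0,0.7],[3.6,0,5.1,0,0,0,0.7],[4.2,0,5.1,0,0,0,0.7],[4.7,0,5.1,0,0,0,0.7],[5,0,5.1,0,0,0,0.7],[5,0,5.1,0,0,0,0.7]]]}';python3 -m handwheel '{"series":[[[0.1,0,0,0,0,0,0.7],[0.1,0,0,0,0,0,0.7]]]}';python3 -c "
from h import *
s=st();print(tobed(s['tool_pos']))"
```

```text
time: 33.2
tool_pos: [547.1, 17.1, 10.0]
tcp_rot: [179.8, 0.1, 88.2]
ft_force: [5.1, -6.6, 2.0]
finger_gap: 59.6
grip_force: 3.6
time: 33.45
tool_pos: [547.2, 17.6, 10.0]
tcp_rot: [179.8, 0.1, 88.2]
ft_force: [5.7, -8.7, 0.8]
finger_gap: 59.8
grip_force: 4.7
t 33.45 tcp [547.2  17.6  10. ] rot [1.798e+02 1.000e-01 8.820e+01] F [ 5.7 -8.7  0.8] gap 59.8 gf 4.7 J [ -3.  12. 105.  -0.  63.  -2.]
[  2.13228502 -12.37972938]
```

```bash
python3 -m handwheel '{"series":[[[-2,0,0,0,0,0,0.7],[-2,0,-5,0,0,0,0.6],[-2,0,-10,0,0,0,0.5],[2,0,-10,0,0,-0.18,0.4],[7,0,-10,0,0,-0.36,0.4],[12,0,-10,0,0,-0.54,0.4],[17,0,-10,0,0,-0.72,0.4],[22,0,-10,0,0,-0.9,0.4],[27,0,-10,0,0,-1.08,0.4],[31,0,-10,0,0,-1.26,0.4],[34,2,-10,0,0,-1.44,0.4],[34,2,-10,0,0,-1.62,0.4]]]}';python3 - <<'E'
from h import *
st();go(503.5,377,60,94.6);d=snap("top","t4");objs(d)
for x in(-50,-40,0,45):
  P=[(y,px(d,[*bed(x,y),26])) for y in range(84,-60,-4)]
  print(x,[(y,*[int(i) for i in d["img"][int(round(p[1])),int(round(p[0]))]]) for y,p in P])
E
```

```text
time: 34.95
tool_pos: [576.0, 359.1, 107.7]
tcp_rot: [-180.0, -0.1, -178.5]
ft_force: [1.3, 0.1, -0.1]
finger_gap: 34.1
grip_force: 0.0
t 34.95 tcp [576.  359.1 107.7] rot [-1.800e+02 -1.000e-01 -1.785e+02] F [ 1.3  0.1 -0.1] gap 34.1 gf 0.0 J [ 28.  24.  79.   0.  77. -64.]
cm [7.19 1.97 4.79] rz (-0.054, 3.1)
long 531.9 354.1 48.7 20.8 42.5 [180. 221.]
-50 [(84, 255, 255, 255), (80, 207, 164, 136), (76, 180, 155, 124), (72, 190, 171, 141), (68, 185, 163, 132), (64, 170, 151, 126), (60, 189, 165, 138), (56, 187, 163, 135), (52, 155, 136, 114), (48, 155, 137, 115), (44, 186, 168, 143), (40, 225, 222, 217), (36, 193, 185, 179), (32, 128, 62, 34), (28, 139, 69, 33), (24, 140, 74, 38), (20, 133, 66, 35), (16, 134, 68, 36), (12, 143, 68, 40), (8, 142, 72, 37), (4, 145, 73, 40), (0, 146, 74, 38), (-4, 205, 193, 179), (-8, 237, 237, 233), (-12, 236, 236, 231), (-16, 236, 235, 231), (-20, 238, 236, 232), (-24, 236, 234, 230), (-28, 236, 235, 230), (-32, 238, 237, 232), (-36, 237, 236, 233), (-40, 238, 237, 233), (-44, 237, 234, 232), (-48, 237, 236, 231), (-52, 236, 235, 230), (-56, 238, 23
[... 1576 characters left out ...]
(76, 115, 71, 52), (72, 134, 67, 40), (68, 143, 74, 38), (64, 134, 70, 37), (60, 127, 60, 30), (56, 125, 66, 32), (52, 139, 74, 42), (48, 145, 71, 42), (44, 140, 68, 28), (40, 134, 89, 61), (36, 166, 141, 114), (32, 193, 175, 145), (28, 161, 140, 118), (24, 173, 153, 126), (20, 179, 157, 131), (16, 181, 161, 133), (12, 143, 125, 105), (8, 130, 113, 98), (4, 129, 118, 98), (0, 233, 224, 217), (-4, 240, 239, 236), (-8, 240, 238, 237), (-12, 238, 238, 232), (-16, 239, 238, 233), (-20, 238, 237, 232), (-24, 236, 236, 231), (-28, 236, 236, 232), (-32, 237, 235, 233), (-36, 239, 236, 232), (-40, 237, 236, 231), (-44, 236, 237, 233), (-48, 238, 236, 233), (-52, 238, 235, 233), (-56, 237, 236, 232)]
```

```bash
python3 -m handwheel '{"series":[[[4,1,1,0,0,-0.05,0.4],[7.2,2,4.8,0,0,-0.05,0.4],[7.2,2,4.8,0,0,-0.05,0.4],[7.2,2,4.8,0,0,-0.05,0.4],[7.2,2,4.8,0,0,-0.05,0.4]]]}';python3 - <<'E'
from h import *
st();w=snap("wrist","w13");h=cv2.cvtColor(w["img"],cv2.COLOR_RGB2HSV).astype(int)
m=(h[...,0]>14)&(h[...,0]<32)&(h[...,1]>75)&(h[...,2]>140)
m=cv2.morphologyEx(m.astype(np.uint8),cv2.MORPH_OPEN,np.ones((5,5)))
for o in rect(w,m,18,800):print(*o)
go(503.5,377,5,94.6)
E
```

```text
time: 35.62
tool_pos: [505.9, 376.6, 63.0]
tcp_rot: [179.9, 0.1, -176.2]
ft_force: [0.3, -0.2, 0.2]
finger_gap: 34.0
grip_force: 0.0
t 35.62 tcp [505.9 376.6  63. ] rot [ 1.799e+02  1.000e-01 -1.762e+02] F [ 0.3 -0.2  0.2] gap 34.0 gf 0.0 J [ 32.  20.  89.  -0.  71. -62.]
534.6 379.2 80.6 11.9 4.3 [318. 310.]
490.8 423.7 113.2 15.7 3.3 [396. 245.]
cm [0.24 0.04 5.79] rz (-0.014, 0.8)
```

```bash
python3 -m handwheel '{"series":[[[0.2,0,3,0,0,0,0.4],[0.2,0,5.6,0,0,-0.01,0.4],[0.2,0,5.6,0,0,-0.01,0.4],[0.2,0,5.6,0,0,-0.01,0.05],[0.2,0,5.6,0,0,-0.01,0.05],[0.2,0,5.6,0,0,-0.01,0.05],[0.2,0,5.6,0,0,-0.01,0.05],[0.2,0,3,0,0,-0.01,0.05],[0.2,0,-1,0,0,-0.01,0.05],[0.2,0,-3,0,0,-0.01,0.05],[0.2,0,-3,0,0,-0.01,0.05]]]}' 50;python3 - <<'E'
from h import *
st();go(*bed(0,-25),80,88.2)
w=snap("wrist","w14");
E
```

```text
time: 37.05
tool_pos: [503.3, 377.3, 93.5]
tcp_rot: [179.9, 0.2, -175.5]
ft_force: [0.3, -0.1, -0.6]
finger_gap: 10.4
grip_force: 51.0
t 37.05 tcp [503.3 377.3  93.5] rot [ 179.9    0.2 -175.5] F [ 0.3 -0.1 -0.6] gap 10.4 gf 51.0 J [ 32.  17.  89.   0.  74. -62.]
cm [ -1.21 -37.44   1.28] rz (0.11, -6.3)
```

```bash
python3 -m handwheel '{"series":[[[0,-4,0,0,0,0,0.05],[0,-9,0,0,0,0.03,0.05],[0,-14,0,0,0,0.06,0.05],[-0.5,-19,0,0,0,0.1,0.05],[-1,-24,0,0,0,0.11,0.05],[-1.2,-29,0,0,0,0.11,0.05],[-1.2,-33,0,0,0,0.11,0.05],[-1.2,-36,0,0,0,0.11,0.05],[-1.2,-37.4,1.2,0,0,0.11,0.05],[-1.2,-37.4,1.2,0,0,0.11,0.05],[-1.2,-37.4,1.2,0,0,0.11,0.05],[-1.2,-37.4,1.2,0,0,0.11,0.05]]]}' 50;python3 - <<'E'
from h import *
s=st();go(*bed(0,-25),16,88.2)
w=snap("wrist","w15");h=cv2.cvtColor(w["img"],cv2.COLOR_RGB2HSV).astype(int)
m=(h[...,0]>14)&(h[...,0]<32)&(h[...,1]>60)&(h[...,2]>60)
m=cv2.morphologyEx(m.astype(np.uint8),cv2.MORPH_OPEN,np.ones((5,5)))
for o in rect(w,m,s["tool_pos"][2]+11,300):print(*o)
E
```

```text
time: 38.6
tool_pos: [543.2, 5.7, 79.3]
tcp_rot: [180.0, 0.0, 178.3]
ft_force: [-0.2, -0.2, -0.2]
finger_gap: 10.1
grip_force: 51.0
t 38.6 tcp [543.2   5.7  79.3] rot [180.    0.  178.3] F [-0.2 -0.2 -0.2] gap 10.1 gf 51.0 J [ -5.   6. 103.   0.  71. -93.]
cm [-0.16 -0.06  6.33] rz (0.001, -0.1)
534.6 5.8 134.6 12.2 178.2 [316. 284.]
```

```bash
python3 -m handwheel '{"series":[[[-0.4,0,3,0,0,0,0.05],[-0.4,0,5,0,0,0,0.05],[-0.4,0,6.2,0,0,0,0.05],[-0.4,0,6.2,0,0,0,0.05],[-0.4,0,6.2,0,0,0,0.05],[-0.4,0,6.2,0,0,0,0.2],[-0.4,0,6.2,0,0,0,0.2],[-0.4,0,6.2,0,0,0,0.2],[-0.4,0,3,0,0,0,0.2],[-0.4,0,-1,0,0,0,0.3],[-0.4,0,-2.5,0,0,0,0.4],[-0.4,0,-2.5,0,0,0,0.4]]]}';python3 - <<'E'
from h import *
s=st();go(509,427,60,93.1)
w=snap("wrist","w16");h=cv2.cvtColor(w["img"],cv2.COLOR_RGB2HSV).astype(int)
m=(h[...,0]>14)&(h[...,0]<32)&(h[...,1]>60)&(h[...,2]>60)
m=cv2.morphologyEx(m.astype(np.uint8),cv2.MORPH_OPEN,np.ones((5,5)))
for o in rect(w,m,26,300):print(*o,tobed(o[:2]))
E
```

```text
time: 40.15
tool_pos: [548.0, 4.3, 105.3]
tcp_rot: [-180.0, 0.1, 178.2]
ft_force: [-0.3, 0.2, 0.3]
finger_gap: 34.0
grip_force: 0.0
t 40.15 tcp [548.    4.3 105.3] rot [-1.800e+02  1.000e-01  1.782e+02] F [-0.3  0.2  0.3] gap 34.0 gf 0.0 J [ -5.   5. 102.   0.  73. -93.]
cm [ 5.26 42.12  4.51] rz (-0.086, 4.9)
746.5 -273.4 41.8 20.7 91.1 [ 17. 464.] [ 210.43084294 -296.93672784]
545.7 4.2 146.6 12.0 178.2 [316. 242.] [  1.0102989  -25.78098711]
```

Strip 1 is precisely placed (bed x = 1, y = -25.8). Next strip.

```bash
python3 -m handwheel '{"series":[[[0.5,4,0,0,0,0,0.4],[1,9,0,0,0,0,0.4],[2,14,0,0,0,-0.03,0.4],[3,19,0,0,0,-0.06,0.4],[4,24,0,0,0,-0.086,0.4],[5.2,29,0,0,0,-0.086,0.4],[5.2,34,0,0,0,-0.086,0.4],[5.2,38,0,0,0,-0.086,0.4],[5.2,42.1,2,0,0,-0.086,0.4],[5.2,42.1,4.5,0,0,-0.086,0.4],[5.2,42.1,4.5,0,0,-0.086,0.4],[5.2,42.1,4.5,0,0,-0.086,0.4]]]}';python3 - <<'E'
from h import *
s=st();go(509,427,5,93.1)
w=snap("wrist","w17");h=cv2.cvtColor(w["img"],cv2.COLOR_RGB2HSV).astype(int)
m=(h[...,0]>14)&(h[...,0]<32)&(h[...,1]>60)&(h[...,2]>60);m[:,:]&=(np.arange(480)<400)[:,None]
m=cv2.morphologyEx(m.astype(np.uint8),cv2.MORPH_OPEN,np.ones((5,5)))
for o in rect(w,m,18,300):print(*o)
E
```

```text
time: 41.7
tool_pos: [508.2, 426.1, 58.6]
tcp_rot: [-179.9, -0.1, -176.9]
ft_force: [-0.3, 0.8, 0.5]
finger_gap: 34.0
grip_force: 0.0
t 41.7 tcp [508.2 426.1  58.6] rot [-1.799e+02 -1.000e-01 -1.769e+02] F [-0.3  0.8  0.5] gap 34.0 gf 0.0 J [ 36.  25.  83.  -0.  72. -58.]
cm [-0.09  0.09  5.36] rz (-0.0, 0.0)
539.5 428.1 84.2 13.0 2.9 [318. 318.]
375.6 393.3 22.5 7.9 76.1 [262.  14.]
```

```bash
python3 -m handwheel '{"series":[[[0,0,3,0,0,0,0.4],[0,0,5.2,0,0,0,0.4],[0,0,5.3,0,0,0,0.4],[0,0,5.3,0,0,0,0.05],[0,0,5.3,0,0,0,0.05],[0,0,5.3,0,0,0,0.05],[0,0,5.3,0,0,0,0.05],[0,0,3,0,0,0,0.05],[0,0,-1,0,0,0,0.05],[0,0,-3,0,0,0,0.05],[0,0,-3,0,0,0,0.05]]]}' 50;python3 - <<'E'
from h import *
st();go(*bed(0,-55),80,88.2)
E
```

```text
time: 43.12
tool_pos: [510.0, 427.9, 92.3]
tcp_rot: [179.8, 0.2, -176.9]
ft_force: [0.5, 0.7, -0.5]
finger_gap: 10.5
grip_force: 51.3
t 43.12 tcp [510.  427.9  92.3] rot [ 179.8    0.2 -176.9] F [ 0.5  0.7 -0.5] gap 10.5 gf 51.3 J [ 36.  23.  82.   0.  75. -58.]
cm [ -0.91 -45.41   1.11] rz (0.086, -4.9)
```

```bash
python3 -m handwheel '{"series":[[[0,-4,0,0,0,0,0.05],[0,-9.5,0,0,0,0.03,0.05],[0,-15,0,0,0,0.06,0.05],[0,-20.5,0,0,0,0.086,0.05],[-0.4,-26,0,0,0,0.086,0.05],[-0.9,-31.5,0,0,0,0.086,0.05],[-0.9,-37,0,0,0,0.086,0.05],[-0.9,-42,0,0,0,0.086,0.05],[-0.9,-45.4,1.1,0,0,0.086,0.05],[-0.9,-45.4,1.1,0,0,0.086,0.05],[-0.9,-45.4,1.1,0,0,0.086,0.05],[-0.9,-45.4,1.1,0,0,0.086,0.05]]]}' 50;python3 - <<'E'
from h import *
s=st();go(*bed(0,-55),15.5,88.2)
w=snap("wrist","w18");h=cv2.cvtColor(w["img"],cv2.COLOR_RGB2HSV).astype(int)
m=(h[...,0]>14)&(h[...,0]<32)&(h[...,1]>60)&(h[...,2]>60)
m=cv2.morphologyEx(m.astype(np.uint8),cv2.MORPH_OPEN,np.ones((5,5)))
for o in rect(w,m,s["tool_pos"][2]+11,300):print(*o)
E
```

```text
time: 44.62
tool_pos: [542.0, -24.9, 78.1]
tcp_rot: [180.0, -0.0, 178.3]
ft_force: [-0.4, 1.2, -0.7]
finger_gap: 10.4
grip_force: 51.3
t 44.62 tcp [542.  -24.9  78.1] rot [180.   -0.  178.3] F [-0.4  1.2 -0.7] gap 10.4 gf 51.3 J [ -8.   6. 103.   0.  71. -96.]
cm [-0.18 -0.01  6.26] rz (0.001, -0.1)
588.8 71.1 30.7 9.6 51.6 [510. 401.]
506.2 -4.5 76.8 9.4 178.1 [364. 241.]
533.4 -24.6 133.2 12.1 178.3 [317. 289.]
```

```bash
python3 -m handwheel '{"series":[[[-0.3,0,3,0,0,0,0.05],[-0.3,0,5,0,0,0,0.05],[-0.3,0,6.2,0,0,0,0.05],[-0.3,0,6.2,0,0,0,0.05],[-0.3,0,6.2,0,0,0,0.05],[-0.3,0,6.2,0,0,0,0.2],[-0.3,0,6.2,0,0,0,0.2],[-0.3,0,6.2,0,0,0,0.2],[-0.3,0,3,0,0,0,0.2],[-0.3,0,-1,0,0,0,0.3],[-0.3,0,-2.5,0,0,0,0.4],[-0.3,0,-5,0,0,0,0.4]]]}';python3 - <<'E'
from h import *
s=st()
w=snap("wrist","w19");h=cv2.cvtColor(w["img"],cv2.COLOR_RGB2HSV).astype(int)
m=(h[...,0]>14)&(h[...,0]<32)&(h[...,1]>60)&(h[...,2]>60)
m=cv2.morphologyEx(m.astype(np.uint8),cv2.MORPH_OPEN,np.ones((5,5)))
for o in rect(w,m,26,300):print(*o,tobed(o[:2]))
m=((h[...,0]<14)&(h[...,1]>140)&(h[...,2]>40)).astype(np.uint8);m=cv2.morphologyEx(m,cv2.MORPH_OPEN,np.ones((5,5)))
for o in rect(w,m,26,300):print("brown",*o,tobed(o[:2]))
E
```

```text
time: 46.18
tool_pos: [544.3, -26.0, 127.8]
tcp_rot: [180.0, -0.1, 178.2]
ft_force: [-0.2, -0.1, -0.9]
finger_gap: 34.2
grip_force: 0.0
t 46.17 tcp [544.3 -26.  127.8] rot [ 1.800e+02 -1.000e-01  1.782e+02] F [-0.2 -0.1 -0.9] gap 34.2 gf 0.0 J [ -8.   3. 101.  -0.  76. -96.]
652.7 112.1 42.3 19.8 47.6 [478. 356.] [104.56827995  85.42672198]
589.7 -278.3 38.8 19.5 161.3 [  9. 299.] [  53.86212699 -306.75951701]
545.6 3.5 145.6 13.5 178.1 [355. 234.] [  0.93233577 -26.48378277]
544.3 -26.2 146.3 12.1 178.1 [317. 235.] [  0.56587679 -56.2099616 ]
```

```bash
python3 - <<'E'
from h import *
L=lambda f:dict(np.load(f"pics/{f}.npz"))
def tri(obs):
    A=[];b=[]
    for f,u,v in obs:
        d=L(f);M=d["R"];m=np.linalg.inv(d["mtx"])@[u,v,1];q=M.T@m;q/=np.linalg.norm(q);c=-M.T@d["t"];Pm=np.eye(3)-np.outer(q,q);A.append(Pm);b.append(Pm@c)
    return np.linalg.solve(sum(A),sum(b))
C=tri([("top0",351.05,162.6),("w1",394,28),("w8",610,44),("w12",572,379)]);print("pivot",C.round(1))
G=tri([("top0",130+720/2.66,140+290/2.66),("w1",480,202)]);print("griptop",G.round(1),np.linalg.norm((G-C)[:2]))
d=L("top0");im=d["img"].astype(int)
for n in("top0","w1"):
  d=L(n);m=(d["img"].max(2)<55).astype(np.uint8)
  u,v=px(d,[461,-192,95]).astype(int);w=np.zeros_like(m);w[v-14:v+15,u-20:u+20]=1
  k,l,s,c=cv2.connectedComponentsWithStats(m*w);i=1+s[1:,4].argmax();print(n,c[i],s[i])
print(px(L("w19"),[461,-192,78]))
E
```

```text
pivot [675.6 -79.6  59.8]
griptop [ 461.3 -192.9  104.5] 242.41799227079747
top0 [398.66666667 250.07070707] [388 242  19  14  99]
w1 [474.55586592 200.53072626] [462 191  29  22 358]
[ 10.85842354 139.57953003]
```

```bash
python3 -c "
from h import *
go(459,-194,160,88.2)"
```

```text
cm [  8.2  -17.04  -2.83] rz (-0.0, 0.0)
```

```bash
python3 -m handwheel '{"series":[[[1,-2,-3,0,0,0,0.5],[3,-6,-3,0,0,0,0.55],[5,-10,-3,0,0,0,0.55],[7,-14,-3,0,0,0,0.55],[8.2,-17,-3,0,0,0,0.55],[8.2,-17,-3,0,0,0,0.55],[8.2,-17,-3,0,0,0,0.55],[8.2,-17,-3,0,0,0,0.55]]]}';python3 - <<'E'
from h import *
s=st();w=snap("wrist","w20");print(px(w,[461,-193,106]))
m=(w["img"].max(2)<60).astype(np.uint8);u,v=px(w,[461,-193,106]).astype(int)
k=np.zeros_like(m);k[max(0,v-90):v+90,max(0,u-75):u+75]=1
_,l,t,c=cv2.connectedComponentsWithStats(m*k)
for i in range(1,len(t)):
  if t[i,4]>200:print(t[i],c[i].round())
cv2.imwrite("pics/w20c.png",w["img"][100:480,120:520,::-1])
E
```

```text
time: 47.22
tool_pos: [458.0, -192.5, 157.9]
tcp_rot: [180.0, -0.0, 178.2]
ft_force: [-0.8, 0.9, -0.0]
finger_gap: 47.1
grip_force: 0.0
t 47.23 tcp [ 458.  -192.5  157.9] rot [180.   -0.  178.2] F [-0.8  0.9 -0. ] gap 47.1 gf 0.0 J [ -29.   -6.  107.    0.   79. -117.]
[316.18547717 272.46722453]
[ 288  228   37   52 1519] [307. 253.]
[241 297  26  65 907] [257. 335.]
[367 296  24  66 906] [376. 335.]
```

View pics/w20c.png

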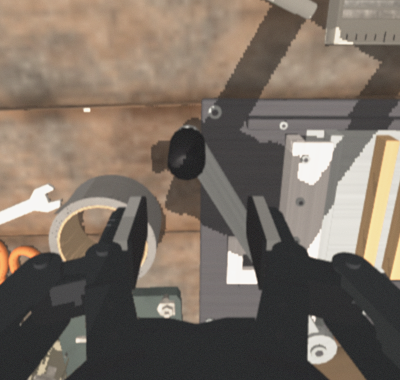

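```bash
python3 - <<'E'
from h import *
w=dict(np.load("pics/w20.npz"))
print(pt(w,306.5,254,78),pt(w,306.5,244,106),pt(w,306.5,265,50))
for z in(50,106):
  print(z,[px(w,[457,-190,z]).round()],w["mtx"][0,0]*26/(w["R"]@[457,-190,z]+w["t"])[2])
go(457,-190,62,88.2)
E
```

```text
[ 458.93901415 -199.86467998   78.        ] [ 441.72508843 -198.34024486  106.        ] [ 479.08472638 -201.51110404   50.        ]
50 [array([320., 239.])] 33.02568659825855
106 [array([321., 267.])] 41.289169475580316
cm [0.11 0.25 9.6 ] rz (0.001, -0.1)
```

```bash
python3 -m handwheel '{"series":[[[0.3,-0.4,1,0,0,0,0.55],[0.3,-0.4,4,0,0,0,0.55],[0.3,-0.4,7,0,0,0,0.55],[0.3,-0.4,9.5,0,0,0,0.55],[0.3,-0.4,9.5,0,0,0,0.55],[0.3,-0.4,9.5,0,0,0,0.55]]]}';python3 -m handwheel '{"series":[[[0,0,0,0,0,0,0.4],[0,0,0,0,0,0,0.4],[0,0,0,0,0,0,0.4]]]}'; python3 -c "
from h import *
st()"
```

```text
time: 48.02
tool_pos: [455.0, -197.5, 64.0]
tcp_rot: [-180.0, 0.0, 178.2]
ft_force: [-0.1, -0.2, 0.8]
finger_gap: 47.2
grip_force: 0.0
time: 48.4
tool_pos: [455.0, -197.5, 63.9]
tcp_rot: [-180.0, 0.1, 178.2]
ft_force: [0.4, -0.9, -0.7]
finger_gap: 34.6
grip_force: 0.0
t 48.4 tcp [ 455.  -197.5   63.9] rot [-1.800e+02  1.000e-01  1.782e+02] F [ 0.4 -0.9 -0.7] gap 34.6 gf 0.0 J [ -29.   -0.  111.   -0.   69. -118.]
```

```bash
cat >>h.py <<'E'
C=np.array([675.6,-79.6]);TH0=np.arctan2(-197.5+79.6,455-675.6)
def phi(s): # lever angle implied by tcp
    v=s["tool_pos"][:2]-C; return (TH0-np.arctan2(v[1],v[0]))%(2*np.pi), np.hypot(*v)
def arc(phis):
    s=status.sense();R=Ro.from_euler("xyz",s["tcp_rot"],degrees=True)
    for p in phis:
        q=C+250*np.array([np.cos(TH0-p),np.sin(TH0-p)])
        print(p,R.inv().apply([*(q-s["tool_pos"][:2]),0])[:2].round(1)/10)
E
python3 -c "
from h import *
import numpy as np
arc(np.arange(.05,.73,.05).round(2))"
```

```text
0.05 [0.58 1.11]
0.1 [1.12 2.23]
0.15 [1.61 3.39]
0.2 [2.03 4.56]
0.25 [2.4  5.76]
0.3 [2.71 6.97]
0.35 [2.95 8.19]
0.4 [3.14 9.43]
0.45 [ 3.26 10.67]
0.5 [ 3.32 11.92]
0.55 [ 3.31 13.17]
0.6 [ 3.25 14.42]
0.65 [ 3.12 15.66]
0.7 [ 2.93 16.9 ]
```

```bash
python3 -m handwheel '{"series":[[[0.3,0.5,0,0,0,0,0.4],[0.58,1.11,0,0,0,0,0.4],[1.12,2.23,0,0,0,0,0.4],[1.61,3.39,0,0,0,0,0.4],[2.03,4.56,0,0,0,0,0.4],[2.4,5.76,0,0,0,0,0.4],[2.71,6.97,0,0,0,0,0.4],[2.95,8.19,0,0,0,0,0.4],[2.95,8.19,0,0,0,0,0.4]]]}'; python3 -c "
from h import *
s=st();print(phi(s))
arc(np.arange(.4,.73,.05).round(2))"
```

```text
time: 49.52
tool_pos: [426.9, -114.6, 63.3]
tcp_rot: [-179.9, -0.1, 178.2]
ft_force: [-1.5, -2.6, 0.8]
finger_gap: 34.3
grip_force: 1.6
t 49.52 tcp [ 426.9 -114.6   63.3] rot [-1.799e+02 -1.000e-01  1.782e+02] F [-1.5 -2.6  0.8] gap 34.3 gf 1.6 J [ -22.   -9.  120.   -0.   69. -110.]
(np.float64(0.3510327716006243), np.float64(251.1076956684391))
0.4 [0.07 1.23]
0.45 [0.19 2.47]
0.5 [0.25 3.72]
0.55 [0.25 4.97]
0.6 [0.18 6.22]
0.65 [0.05 7.46]
0.7 [-0.14  8.7 ]
```

```bash
python3 -m handwheel '{"series":[[[0.05,0.6,0,0,0,0,0.4],[0.07,1.23,0,0,0,0,0.4],[0.15,1.9,0,0,0,0,0.4],[0.19,2.47,0,0,0,0,0.4],[0.22,3.1,0,0,0,0,0.4],[0.25,3.72,0,0,0,0,0.4],[0.25,4.35,0,0,0,0,0.4],[0.25,4.97,0,0,0,0,0.4],[0.22,5.6,0,0,0,0,0.4],[0.18,6.22,0,0,0,0,0.4],[0.1,6.85,0,0,0,0,0.4]]]}'; python3 -c "
from h import *
s=st();print(phi(s));w=snap('wrist','w21');snap('top','t5')
arc(np.arange(.64,.9,.02).round(2))"
```

```text
time: 50.9
tool_pos: [427.6, -46.9, 62.9]
tcp_rot: [-179.9, -0.1, 178.2]
ft_force: [-4.8, -7.3, 1.0]
finger_gap: 34.1
grip_force: 4.1
t 50.9 tcp [427.6 -46.9  62.9] rot [-1.799e+02 -1.000e-01  1.782e+02] F [-4.8 -7.3  1. ] gap 34.1 gf 4.1 J [ -13.  -11.  121.   -0.   69. -101.]
(np.float64(0.6219676482828254), np.float64(250.14221970034004))
0.64 [-0.04  0.39]
0.66 [-0.11  0.89]
0.68 [-0.18  1.38]
0.7 [-0.26  1.88]
0.72 [-0.36  2.37]
0.74 [-0.46  2.86]
0.76 [-0.57  3.34]
0.78 [-0.69  3.83]
0.8 [-0.83  4.31]
0.82 [-0.97  4.79]
0.84 [-1.12  5.27]
0.86 [-1.28  5.74]
0.88 [-1.45  6.21]
```

```bash
python3 -m handwheel '{"series":[[[-0.11,0.9,0,0,0,0,0.4],[-0.18,1.4,0,0,0,0,0.4],[-0.26,1.9,0,0,0,0,0.4],[-0.36,2.35,0,0,0,0,0.4],[-0.36,2.35,0,0,0,0,0.4]]]}'; python3 -m handwheel '{"series":[[[-0.1,0.5,0,0,0,0,0.4],[-0.1,0.5,0,0,0,0,0.4]]]}'; python3 -c "
from h import *
s=st();print(phi(s))
arc(np.arange(.74,.9,.02).round(2))"
```

```text
time: 51.62
tool_pos: [432.1, -23.1, 62.8]
tcp_rot: [-179.9, -0.1, 178.2]
ft_force: [-3.7, -6.1, -0.0]
finger_gap: 34.3
grip_force: 2.6
time: 51.88
tool_pos: [433.2, -18.2, 62.8]
tcp_rot: [-179.9, -0.1, 178.2]
ft_force: [-3.5, -5.1, -0.2]
finger_gap: 34.4
grip_force: 2.8
t 51.88 tcp [433.2 -18.2  62.8] rot [-1.799e+02 -1.000e-01  1.782e+02] F [-3.5 -5.1 -0.2] gap 34.4 gf 2.8 J [ -9. -10. 121.  -0.  69. -97.]
(np.float64(0.7388718607018276), np.float64(250.03949069636639))
0.74 [-0.01  0.03]
0.76 [-0.12  0.51]
0.78 [-0.25  1.  ]
0.8 [-0.38  1.48]
0.82 [-0.52  1.96]
0.84 [-0.67  2.44]
0.86 [-0.83  2.91]
0.88 [-1.    3.38]
0.9 [-1.18  3.85]
```

```bash
for i in 1 ; do python3 -m handwheel '{"series":[[[-0.06,0.25,0,0,0,0,0.4],[-0.12,0.5,0,0,0,0,0.4]]]}'; done; python3 -m handwheel '{"series":[[[-0.06,0.25,0,0,0,0,0.4],[-0.12,0.5,0,0,0,0,0.4]]]}';python3 -c "
from h import *
s=st();print(phi(s))"
```

```text
time: 52.12
tool_pos: [434.4, -13.7, 62.8]
tcp_rot: [-179.9, -0.2, 178.2]
ft_force: [-5.1, -7.6, 1.8]
finger_gap: 34.0
grip_force: 4.0
time: 52.38
tool_pos: [435.6, -8.7, 62.7]
tcp_rot: [-179.9, -0.2, 178.2]
ft_force: [-6.1, -7.5, 2.1]
finger_gap: 34.1
grip_force: 4.4
t 52.38 tcp [435.6  -8.7  62.7] rot [-179.9   -0.2  178.2] F [-6.1 -7.5  2.1] gap 34.1 gf 4.4 J [ -8. -10. 120.  -0.  69. -96.]
(np.float64(0.7779224994619867), np.float64(250.23180727081194))
```

```bash
python3 -m handwheel '{"series":[[[-0.04,0.15,0,0,0,0,0.4],[-0.08,0.3,0,0,0,0,0.4]]]}'; python3 -m handwheel '{"series":[[[-0.04,0.15,0,0,0,0,0.4],[-0.08,0.3,0,0,0,0,0.4]]]}';python3 -c "
from h import *
s=st();print(phi(s))"
```

```text
time: 52.62
tool_pos: [436.3, -6.1, 62.7]
tcp_rot: [-179.8, -0.2, 178.2]
ft_force: [-7.2, -10.1, 2.1]
finger_gap: 34.3
grip_force: 5.4
time: 52.88
tool_pos: [436.9, -3.8, 62.7]
tcp_rot: [-179.8, -0.2, 178.2]
ft_force: [-9.3, -14.4, 4.5]
finger_gap: 34.0
grip_force: 7.3
t 52.88 tcp [436.9  -3.8  62.7] rot [-179.8   -0.2  178.2] F [ -9.3 -14.4   4.5] gap 34.0 gf 7.3 J [ -7.  -9. 120.  -0.  69. -95.]
(np.float64(0.7983548208357938), np.float64(250.46668193092438))
```

```bash
python3 -m handwheel '{"series":[[[-0.02,0.05,0,0,0,0,0.4],[-0.02,0.05,0,0,0,0,0.4],[-0.02,0.05,0,0,0,0,0.4],[-0.02,0.05,0,0,0,0,0.4]]]}';python3 -c "
from h import *
s=st();print(phi(s))"
```

```text
time: 53.38
tool_pos: [436.9, -3.5, 62.6]
tcp_rot: [-179.8, -0.3, 178.2]
ft_force: [-9.0, -13.8, 4.9]
finger_gap: 34.4
grip_force: 7.1
t 53.38 tcp [436.9  -3.5  62.6] rot [-179.8   -0.3  178.2] F [ -9.  -13.8   4.9] gap 34.4 gf 7.1 J [ -7.  -9. 120.  -0.  69. -95.]
(np.float64(0.7996442802242285), np.float64(250.51083996256907))
```

```bash
python3 -m handwheel '{"series":[[[-0.03,0.1,0,0,0,0,0.4],[-0.03,0.1,0,0,0,0,0.4],[-0.03,0.1,0,0,0,0,0.4]]]}'; python3 -m handwheel '{"series":[[[0.05,-0.3,0,0,0,0,0.45],[0.05,-0.3,0,0,0,0,0.55],[0.05,-0.3,0,0,0,0,0.55],[0.05,-0.3,-3,0,0,0,0.55],[0.05,-0.3,-7,0,0,0,0.55],[0.05,-0.3,-9,0,0,0,0.55],[0.05,-0.3,-9,0,0,0,0.55]]]}'; python3 - <<'E'
from h import *
s=st();w=snap("wrist","w22");d=snap("top","t6")
for x in(-60,-40):
  P=[(y,px(d,[*bed(x,y),26])) for y in range(84,-60,-4)]
  print(x,[(y,int(d["img"][int(round(p[1])),int(round(p[0]))].astype(int).mean())) for y,p in P])
E
```

```text
time: 53.75
tool_pos: [437.1, -2.7, 62.6]
tcp_rot: [-179.7, -0.3, 178.2]
ft_force: [-9.7, -15.5, 5.1]
finger_gap: 34.0
grip_force: 7.7
time: 54.62
tool_pos: [440.4, -3.2, 155.2]
tcp_rot: [-180.0, 0.2, 178.2]
ft_force: [0.2, -0.1, -0.2]
finger_gap: 47.3
grip_force: 0.0
t 54.62 tcp [440.4  -3.2 155.2] rot [-180.     0.2  178.2] F [ 0.2 -0.1 -0.2] gap 47.3 gf 0.0 J [ -7. -16. 115.   0.  80. -95.]
-60 [(84, 252), (80, 90), (76, 69), (72, 78), (68, 71), (64, 61), (60, 69), (56, 142), (52, 173), (48, 174), (44, 130), (40, 100), (36, 180), (32, 178), (28, 172), (24, 100), (20, 108), (16, 157), (12, 159), (8, 157), (4, 156), (0, 159), (-4, 154), (-8, 156), (-12, 153), (-16, 154), (-20, 149), (-24, 151), (-28, 147), (-32, 147), (-36, 154), (-40, 151), (-44, 146), (-48, 149), (-52, 147), (-56, 145)]
-40 [(84, 255), (80, 125), (76, 72), (72, 72), (68, 63), (64, 62), (60, 69), (56, 68), (52, 114), (48, 132), (44, 133), (40, 78), (36, 83), (32, 124), (28, 122), (24, 115), (20, 44), (16, 35), (12, 42), (8, 29), (4, 76), (0, 93), (-4, 94), (-8, 94), (-12, 94), (-16, 90), (-20, 94), (-24, 108), (-28, 113), (-32, 134), (-36, 144), (-40, 140), (-44, 135), (-48, 107), (-52, 105), (-56, 102)]
```

```bash
python3 - <<'E'
from h import *
L=lambda f:dict(np.load(f"pics/{f}.npz"))
def col(f,win):
    d=L(f);h=cv2.cvtColor(d["img"],cv2.COLOR_RGB2HSV).astype(int)
    m=((h[...,0]>12)&(h[...,0]<28)&(h[...,1]>150)&(h[...,2]>90)).astype(np.uint8);k=np.zeros_like(m);a,b,c,e=win;k[b:e,a:c]=1
    ys,xs=np.nonzero(m*k);return d,xs.min(),xs.max(),ys.min(),ys.max(),len(xs)
for f,win in(("top0",(262,160,300,182)),("w1",(225,35,275,75)),("w7",(200,130,290,200)),("w8",(210,70,290,135))):
    d,*b=col(f,win);c=((b[0]+b[1])/2,(b[2]+b[3])/2);print(f,b,pt(d,*c,41).round(1))
for f,u,v in(("w7",234,167),("w8",241,101),("w1",249,50)):
    print("knob",f,pt(L(f),u,v,63).round(1),tobed(pt(L(f),u,v,63)).round(1))
# lug, rod
for f,u,v in(("w7",533,160),("w8",513,104),("w12",507,312)): print("lug",f,pt(L(f),u,v,35).round(1),tobed(pt(L(f),u,v,35)).round(1))
go(655,104,150,88.2)
E
```

```text
top0 [np.int64(271), np.int64(281), np.int64(166), np.int64(176), 48] [655.9 107.7  41. ]Traceback (most recent call last):
  File "<stdin>", line 8, in <module>
  File "<stdin>", line 6, in col
    return umr_minimum(a, axis, None, out, keepdims, initial, where)
ValueError: zero-size array to reduction operation minimum which has no identity
```

```bash
python3 - <<'E'
from h import *
L=lambda f:dict(np.load(f"pics/{f}.npz"))
for f,u,v in(("w7",234,167),("w8",241,101),("w1",249,50)):
    print("knob",f,pt(L(f),u,v,63).round(1),tobed(pt(L(f),u,v,63)).round(1))
for f,u,v in(("w7",533,160),("w8",513,104),("w12",507,312)): print("lug",f,pt(L(f),u,v,35).round(1),tobed(pt(L(f),u,v,35)).round(1))
go(655,104,130,88.2)
E
```

```text
knob w7 [657.  105.9  63. ] [109.1  79.4]
knob w8 [656.  106.1  63. ] [108.1  79.6]
knob w1 [657.5 102.1  63. ] [109.7  75.6]
lug w7 [653.2 -49.3  35. ] [110.2 -75.9]
lug w8 [651.2 -49.6  35. ] [108.2 -76.3]
lug w12 [650.8 -52.6  35. ] [107.8 -79.3]
cm [-21.29  11.39   2.24] rz (-0.0, 0.0)
```

```bash
python3 -m handwheel '{"series":[[[-4,2,0,0,0,0,0.4],[-9,5,0,0,0,0,0.4],[-14,8,0,0,0,0,0.4],[-19,10.5,0,0,0,0,0.4],[-21.4,11.6,2.2,0,0,0,0.4],[-21.4,11.6,2.2,0,0,0,0.4],[-21.4,11.6,2.2,0,0,0,0.4],[-21.4,11.6,2.2,0,0,0,0.4]]]}'; python3 - <<'E'
from h import *
s=st();w=snap("wrist","w23");u,v=px(w,[656,106,63]);print(u,v,px(w,[656,106,41]))
h=cv2.cvtColor(w["img"],cv2.COLOR_RGB2HSV).astype(int);u,v=int(u),int(v)
for name,m in(("dark",(h[...,2]<70)),("brass",(h[...,0]>10)&(h[...,0]<30)&(h[...,1]>120)&(h[...,2]>60))):
  k=np.zeros(m.shape,np.uint8);k[v-60:v+60,u-50:u+50]=1
  _,l,t,c=cv2.connectedComponentsWithStats(m.astype(np.uint8)*k)
  for i in range(1,len(t)):
    if t[i,4]>150:print(name,t[i],pt(w,*c[i],63 if name=="dark" else 41).round(1))
go(656,106,46,88.2)
E
```

```text
time: 55.72
tool_pos: [656.1, 105.4, 131.9]
tcp_rot: [-180.0, 0.0, 178.2]
ft_force: [0.1, -0.3, 0.3]
finger_gap: 34.4
grip_force: 0.0
t 55.73 tcp [656.1 105.4 131.9] rot [-180.     0.   178.2] F [ 0.1 -0.3  0.3] gap 34.4 gf 0.0 J [  5.  21.  80.  -0.  79. -83.]
317.67901934044687 257.86307763707197 [317.61482212 246.92270336]
dark [ 267  202  100   35 1214] [626.9  91.6  63. ]
dark [ 267  240  100   77 5357] [673.1 107.4  63. ]
dark [271 295  10  22 164] [692.7  75.4  63. ]
brass [303 227  33  34 545] [647.9 107.1  41. ]
cm [0.05 0.06 8.63] rz (-0.001, 0.1)
```

```bash
python3 -m handwheel '{"series":[[[0,0,3,0,0,0,0.4],[0,0,6,0,0,0,0.4],[0,0,8.5,0,0,0,0.4],[0,0,8.5,0,0,0,0.4]]]}'; python3 -m handwheel '{"series":[[[0,-0.5,0,0,0,0,0.4],[0,-1,0,0,0,0,0.4],[0,-1.5,0,0,0,0,0.4],[0,-2,0,0,0,0,0.4]]]}'; python3 -m handwheel '{"series":[[[0,-0.5,0,0,0,0,0.4],[0,-1,0,0,0,0,0.4],[0,-1.5,0,0,0,0,0.4],[0,-2,0,0,0,0,0.4]]]}'; python3 -c "
from h import *
s=st();print(tobed(s['tool_pos']))"
```

```text
time: 56.28
tool_pos: [654.4, 105.3, 44.5]
tcp_rot: [-180.0, -0.2, 178.2]
ft_force: [0.1, -0.3, -1.2]
finger_gap: 34.0
grip_force: 0.0
time: 56.78
tool_pos: [656.6, 85.6, 47.3]
tcp_rot: [180.0, 0.1, 178.2]
ft_force: [0.7, 1.8, 1.3]
finger_gap: 34.3
grip_force: 1.0
time: 57.28
tool_pos: [655.1, 65.5, 46.3]
tcp_rot: [-180.0, -0.0, 178.2]
ft_force: [-0.3, 2.2, 2.2]
finger_gap: 34.1
grip_force: 1.0
t 57.27 tcp [655.1  65.5  46.3] rot [-180.    -0.   178.2] F [-0.3  2.2  2.2] gap 34.1 gf 1.0 J [  1.  25.  85.  -0.  71. -87.]
[108.47314769  38.94677202]
```

```bash
python3 -m handwheel '{"series":[[[0,-0.5,0,0,0,0,0.4],[0,-1,0,0,0,0,0.4],[0,-1.5,0,0,0,0,0.4],[0,-2,0,0,0,0,0.4],[0,-2.2,0,0,0,0,0.4],[0,-2.2,0,0,0,0,0.4]]]}'; python3 -m handwheel '{"series":[[[0,-0.2,0,0,0,0,0.4],[0,-0.2,0,0,0,0,0.4]]]}';  python3 -m handwheel '{"series":[[[0,-0.2,0,0,0,0,0.4],[0,-0.2,0,0,0,0,0.4]]]}';python3 - <<'E'
from h import *
s=st();print(tobed(s['tool_pos']));w=snap("wrist","w24");d=snap("top","t7")
E
```

```text
time: 58.02
tool_pos: [654.3, 43.4, 46.1]
tcp_rot: [-180.0, -0.0, 178.2]
ft_force: [0.5, 0.6, -0.2]
finger_gap: 34.1
grip_force: 0.0
time: 58.28
tool_pos: [654.2, 41.8, 46.0]
tcp_rot: [-180.0, -0.0, 178.2]
ft_force: [0.2, 0.5, 0.9]
finger_gap: 34.0
grip_force: 0.5
time: 58.52
tool_pos: [654.2, 39.8, 46.1]
tcp_rot: [-180.0, -0.0, 178.2]
ft_force: [-0.0, 0.9, -0.2]
finger_gap: 34.2
grip_force: 0.6
t 58.52 tcp [654.2  39.8  46.1] rot [-180.    -0.   178.2] F [-0.   0.9 -0.2] gap 34.2 gf 0.6 J [ -1.  24.  85.  -0.  70. -89.]
[108.31781236  13.16759765]
```

```bash
for k in 1; do python3 -m handwheel '{"series":[[[0,-0.2,0,0,0,0,0.4],[0,-0.2,0,0,0,0,0.4]]]}'; python3 -m handwheel '{"series":[[[0,-0.2,0,0,0,0,0.4],[0,-0.2,0,0,0,0,0.4]]]}'; python3 -m handwheel '{"series":[[[0,-0.1,0,0,0,0,0.4],[0,-0.1,0,0,0,0,0.4]]]}';  done | grep -E "tool_pos|ft"
```

```text
tool_pos: [654.1, 37.7, 46.1]
ft_force: [-0.7, 0.8, -1.1]
tool_pos: [654.2, 35.6, 46.3]
ft_force: [-0.4, 1.2, -0.6]
tool_pos: [654.2, 34.8, 46.3]
ft_force: [0.5, 1.4, -0.9]
```

```bash
{ python3 -m handwheel '{"series":[[[0,-0.1,0,0,0,0,0.4],[0,-0.1,0,0,0,0,0.4]]]}'; python3 -m handwheel '{"series":[[[0,-0.1,0,0,0,0,0.4],[0,-0.1,0,0,0,0,0.4]]]}'; python3 -m handwheel '{"series":[[[0,-0.1,0,0,0,0,0.4],[0,-0.1,0,0,0,0,0.4]]]}'; } | grep -E "tool_pos|ft"; python3 - <<'E'
from h import *
d=snap("top","t8")
for x in(104,112):
  P=[(y,px(d,[*bed(x,y),38])) for y in range(50,-44,-3)]
  print(x,[(y,*d["img"][int(round(p[1])),int(round(p[0]))].tolist()) for y,p in P])
E
```

```text
tool_pos: [654.2, 33.8, 46.3]
ft_force: [-0.8, 2.4, -0.9]
tool_pos: [654.1, 32.8, 46.3]
ft_force: [-1.1, 2.2, -1.2]
tool_pos: [654.1, 31.8, 46.3]
ft_force: [-0.6, 0.6, -0.6]
104 [(50, 38, 38, 37), (47, 97, 85, 76), (44, 147, 128, 103), (41, 159, 142, 111), (38, 156, 137, 110), (35, 147, 129, 96), (32, 122, 108, 83), (29, 115, 96, 78), (26, 111, 99, 79), (23, 124, 110, 89), (20, 117, 104, 83), (17, 118, 107, 89), (14, 117, 104, 83), (11, 118, 101, 83), (8, 122, 107, 87), (5, 124, 110, 89), (2, 126, 112, 91), (-1, 123, 112, 87), (-4, 128, 110, 88), (-7, 142, 120, 99), (-10, 156, 137, 111), (-13, 175, 154, 124), (-16, 169, 151, 118), (-19, 118, 104, 79), (-22, 70, 64, 55), (-25, 132, 119, 113), (-28, 225, 211, 199), (-31, 209, 193, 181), (-34, 177, 165, 154), (-37, 141, 127, 123), (-40, 157, 143, 137), (-43, 174, 163, 155)]
112 [(50, 179, 156, 123), (47, 168, 150, 121), (44, 140, 121, 98), (41, 120, 103, 85), (38, 108, 93, 75), (35, 107, 96, 75), (32, 115, 98, 82), (29, 121, 104, 86), (26, 131, 116, 95), (23, 135, 121, 93), (20, 142, 123, 101), (17, 117, 106, 89), (14, 125, 110, 95), (11, 152, 137, 106), (8, 164, 143, 115), (5, 121, 105, 83), (2, 121, 108, 88), (-1, 117, 101, 82), (-4, 123, 107, 86), (-7, 123, 111, 88), (-10, 128, 111, 91), (-13, 123, 111, 91), (-16, 123, 108, 87), (-19, 123, 110, 89), (-22, 112, 100, 82), (-25, 104, 85, 70), (-28, 59, 54, 41), (-31, 29, 28, 31), (-34, 23, 23, 24), (-37, 24, 19, 28), (-40, 38, 36, 38), (-43, 118, 110, 110)]
```

```bash
{ python3 -m handwheel '{"series":[[[0,-0.1,0,0,0,0,0.4],[0,-0.1,0,0,0,0,0.4]]]}'; python3 -m handwheel '{"series":[[[0,-0.1,0,0,0,0,0.4],[0,-0.1,0,0,0,0,0.4]]]}'; python3 -m handwheel '{"series":[[[0,-0.1,0,0,0,0,0.4],[0,-0.1,0,0,0,0,0.4]]]}'; } | grep -E "tool_pos|ft"
```

```text
tool_pos: [654.1, 30.8, 46.3]
ft_force: [-0.7, 1.3, -0.2]
tool_pos: [654.0, 29.8, 46.3]
ft_force: [-1.5, 2.3, -1.1]
tool_pos: [654.0, 28.8, 46.3]
ft_force: [-0.5, 1.5, -0.2]
```

```bash
python3 - <<'E'
from h import *
s=st();print(tobed(s["tool_pos"]));w=snap("wrist","w25")
for x,z in((104,40),(112,40),(101,38)):
  print(x,[(y,*w["img"][int(round(p[1])),int(round(p[0]))].tolist()) for y,p in [(y,px(w,[*bed(x,y),z])) for y in range(36,-50,-4)] if 0<=p[1]<480 and 0<=p[0]<640])
E
```

```text
t 60.92 tcp [654.   28.8  46.3] rot [-180.    -0.   178.2] F [-0.5  1.5 -0.2] gap 33.9 gf 0.8 J [ -2.  24.  85.  -0.  70. -90.]
[108.4909325    2.18709921]
104 [(36, 97, 96, 92), (32, 98, 95, 93), (28, 100, 98, 94), (24, 99, 95, 91), (20, 82, 68, 45), (16, 126, 100, 60), (12, 85, 70, 52), (8, 95, 76, 51), (4, 127, 100, 60), (0, 126, 98, 61), (-4, 97, 96, 92), (-8, 99, 98, 94), (-12, 95, 94, 91), (-16, 72, 71, 69), (-20, 102, 98, 94), (-24, 99, 96, 94), (-28, 124, 116, 111), (-32, 201, 188, 177), (-36, 126, 119, 112), (-40, 141, 133, 125), (-44, 226, 216, 205), (-48, 187, 183, 175)]
112 [(36, 39, 39, 40), (32, 31, 34, 34), (28, 101, 98, 94), (24, 41, 37, 40), (20, 47, 47, 48), (16, 52, 50, 51), (12, 47, 46, 46), (8, 49, 49, 49), (4, 49, 47, 47), (0, 129, 101, 60), (-4, 54, 52, 51), (-8, 52, 49, 50), (-12, 57, 54, 53), (-16, 50, 49, 48), (-20, 35, 33, 34), (-24, 102, 100, 95), (-28, 35, 36, 36), (-32, 44, 43, 42), (-36, 127, 120, 113), (-40, 125, 119, 112), (-44, 125, 117, 110), (-48, 98, 93, 92)]
101 [(36, 93, 90, 89), (32, 93, 91, 88), (28, 93, 92, 87), (24, 92, 91, 89), (20, 129, 102, 61), (16, 129, 102, 62), (12, 128, 100, 60), (8, 127, 98, 58), (4, 125, 98, 56), (0, 124, 98, 60), (-4, 96, 92, 90), (-8, 92, 90, 86), (-12, 94, 94, 89), (-16, 94, 93, 90), (-20, 94, 94, 89), (-24, 95, 94, 89), (-28, 116, 110, 105), (-32, 240, 233, 225), (-36, 235, 227, 219), (-40, 230, 221, 214), (-44, 235, 226, 219), (-48, 176, 168, 160)]
```

```bash
{ python3 -m handwheel '{"series":[[[0,-0.4,0,0,0,0,0.4],[0,-0.8,0,0,0,0,0.4],[0,-1.2,0,0,0,0,0.4],[0,-1.6,0,0,0,0,0.4],[0,-1.7,0,0,0,0,0.4],[0,-1.7,0,0,0,0,0.4]]]}'; python3 -m handwheel '{"series":[[[0,-0.1,0,0,0,0,0.4],[0,-0.2,0,0,0,0,0.4],[0,-0.2,0,0,0,0,0.4]]]}'; } | grep -E "tool_pos|ft"
python3 - <<'E'
from h import *
s=st();print(tobed(s["tool_pos"]));w=snap("wrist","w25")
for x,z in((104,40),(101,38)):
  print(x,[(y,*w["img"][int(round(p[1])),int(round(p[0]))].tolist()) for y,p in [(y,px(w,[*bed(x,y),z])) for y in range(6,-50,-2)] if 0<=p[1]<480 and 0<=p[0]<640])
E
```

```text
tool_pos: [653.7, 11.5, 46.4]
ft_force: [0.2, -0.0, -0.3]
tool_pos: [653.7, 9.9, 46.5]
ft_force: [0.7, 1.8, 0.6]
t 62.1 tcp [653.7   9.9  46.5] rot [180.    0.  178.2] F [0.7 1.8 0.6] gap 34.0 gf 0.8 J [ -4.  24.  85.   0.  70. -92.]
[108.76014702 -16.71559813]
104 [(6, 101, 98, 94), (4, 89, 87, 83), (2, 63, 52, 39), (0, 128, 100, 61), (-2, 129, 101, 62), (-4, 125, 98, 61), (-6, 97, 77, 49), (-8, 64, 58, 47), (-10, 95, 75, 51), (-12, 116, 92, 56), (-14, 130, 102, 61), (-16, 129, 102, 63), (-18, 129, 101, 62), (-20, 123, 98, 60), (-22, 100, 98, 95), (-24, 98, 97, 94), (-26, 98, 96, 93), (-28, 124, 116, 110), (-30, 129, 122, 114), (-32, 133, 124, 119), (-34, 128, 122, 115), (-36, 56, 53, 51), (-38, 103, 101, 95), (-40, 102, 101, 96), (-42, 104, 100, 97), (-44, 125, 118, 113), (-46, 130, 121, 118), (-48, 100, 98, 94)]
101 [(6, 94, 92, 89), (4, 99, 93, 85), (2, 128, 99, 60), (0, 128, 101, 60), (-2, 127, 99, 59), (-4, 129, 102, 63), (-6, 127, 100, 60), (-8, 128, 101, 61), (-10, 129, 103, 63), (-12, 127, 100, 61), (-14, 127, 99, 58), (-16, 129, 101, 60), (-18, 127, 101, 60), (-20, 122, 96, 60), (-22, 97, 96, 93), (-24, 97, 95, 91), (-26, 93, 92, 88), (-28, 123, 115, 110), (-30, 131, 124, 119), (-32, 133, 125, 118), (-34, 127, 121, 114), (-36, 131, 122, 117), (-38, 128, 119, 114), (-40, 125, 118, 112), (-42, 129, 122, 117), (-44, 126, 118, 113), (-46, 131, 123, 118), (-48, 145, 141, 136)]
```

Stop face is at y ≈ -21, lug face at ≈ -27: about 6 mm left.

```bash
{ python3 -m handwheel '{"series":[[[0,-0.2,0,0,0,0,0.4],[0,-0.4,0,0,0,0,0.4],[0,-0.4,0,0,0,0,0.4]]]}'; python3 -m handwheel '{"series":[[[0,-0.1,0,0,0,0,0.4],[0,-0.1,0,0,0,0,0.4]]]}'; python3 -m handwheel '{"series":[[[0,-0.05,0,0,0,0,0.4],[0,-0.05,0,0,0,0,0.4]]]}'; } | grep -E "tool_pos|ft"
python3 - <<'E'
from h import *
s=st();w=snap("wrist","w26")
for x,z in((104,40),(101,38)):
  print(x,[(y,*w["img"][int(round(p[1])),int(round(p[0]))].tolist()) for y,p in [(y,px(w,[*bed(x,y),z])) for y in range(-20,-36,-1)]])
E
```

```text
tool_pos: [653.4, 5.5, 46.4]
ft_force: [1.1, 1.0, 0.3]
tool_pos: [653.3, 4.8, 46.4]
ft_force: [0.1, 1.0, 1.6]
tool_pos: [653.3, 4.4, 46.4]
ft_force: [2.4, 1.7, 1.5]
t 63.02 tcp [653.3   4.4  46.4] rot [180.    0.  178.2] F [2.4 1.7 1.5] gap 34.4 gf 0.9 J [ -4.  24.  86.   0.  70. -92.]
104 [(-20, 131, 103, 61), (-21, 132, 104, 63), (-22, 130, 102, 62), (-23, 131, 102, 61), (-24, 130, 101, 60), (-25, 127, 100, 60), (-26, 113, 97, 72), (-27, 103, 102, 97), (-28, 123, 117, 111), (-29, 132, 123, 117), (-30, 131, 122, 116), (-31, 133, 125, 119), (-32, 132, 125, 119), (-33, 132, 125, 117), (-34, 129, 121, 116), (-35, 130, 123, 116)]
101 [(-20, 128, 100, 58), (-21, 131, 103, 63), (-22, 128, 100, 58), (-23, 128, 101, 61), (-24, 128, 100, 60), (-25, 126, 98, 59), (-26, 111, 92, 66), (-27, 100, 95, 91), (-28, 125, 118, 112), (-29, 130, 123, 116), (-30, 131, 123, 117), (-31, 131, 124, 118), (-32, 133, 125, 118), (-33, 133, 124, 119), (-34, 129, 122, 115), (-35, 128, 121, 114)]
```

```bash
{ python3 -m handwheel '{"series":[[[0,-0.1,0,0,0,0,0.4],[0,-0.1,0,0,0,0,0.4]]]}'; python3 -m handwheel '{"series":[[[0,-0.05,0,0,0,0,0.4],[0,-0.05,0,0,0,0,0.4]]]}'; } | grep -E "tool_pos|ft"
python3 - <<'E'
from h import *
w=snap("wrist","w26")
for x,z in((104,40),(101,38)):
  print(x,[(y,*w["img"][int(round(p[1])),int(round(p[0]))].tolist()) for y,p in [(y,px(w,[*bed(x,y),z])) for y in range(-24,-32,-1)]])
E
```

```text
tool_pos: [653.2, 3.3, 46.4]
ft_force: [1.3, 1.8, 0.9]
tool_pos: [653.2, 2.9, 46.3]
ft_force: [1.0, 2.1, 1.7]
104 [(-24, 132, 103, 62), (-25, 130, 101, 60), (-26, 128, 100, 60), (-27, 125, 99, 63), (-28, 123, 114, 106), (-29, 130, 122, 114), (-30, 130, 123, 116), (-31, 135, 127, 121)]
101 [(-24, 131, 104, 64), (-25, 126, 99, 56), (-26, 128, 101, 62), (-27, 123, 97, 62), (-28, 125, 116, 108), (-29, 129, 121, 116), (-30, 132, 125, 119), (-31, 135, 126, 120)]
```

Brass now borders the lug directly; a final half‑millimetre, then retreat and verify everything.

```bash
python3 -m handwheel '{"series":[[[0,-0.05,0,0,0,0,0.4],[0,-0.05,0,0,0,0,0.4],[0,-0.05,0,0,0,0,0.4]]]}'| grep -E "tool_pos|ft"; python3 -m handwheel '{"series":[[[0,0.5,0,0,0,0,0.4],[0,0.5,0,0,0,0,0.4],[0,0.5,-4,0,0,0,0.4],[0,0.5,-9,0,0,0,0.4],[0,0.5,-12,0,0,0,0.4],[0,0.5,-14,0,0,0,0.4],[-2,0.5,-16,0,0,0,0.4],[-2,0.5,-16,0,0,0,0.4],[-2,0.5,-16,0,0,0,0.4]]]}'; python3 - <<'E'
from h import *
st();w=snap("wrist","w27")
def line(x,z,r0,r1,st=-2):
  print(x,[(y,*w["img"][int(round(p[1])),int(round(p[0]))].tolist()) for y,p in [(y,px(w,[*bed(x,y),z])) for y in range(r0,r1,st)] if 0<=p[1]<480 and 0<=p[0]<640])
line(104,40,0,-34);line(-60,26,86,-30);line(-30,26,86,-30);line(30,26,86,-30)
E
```

```text
tool_pos: [653.2, 2.7, 46.4]
ft_force: [0.2, 4.8, 2.0]
time: 65.12
tool_pos: [672.3, 6.7, 204.3]
tcp_rot: [-180.0, -0.2, 178.2]
ft_force: [0.7, -1.2, -0.8]
finger_gap: 34.5
grip_force: 0.0
t 65.12 tcp [672.3   6.7 204.3] rot [-180.    -0.2  178.2] F [ 0.7 -1.2 -0.8] gap 34.5 gf 0.0 J [ -4.  19.  74.  -0.  86. -92.]
104 [(0, 196, 191, 183), (-2, 195, 192, 182), (-4, 222, 182, 126), (-6, 246, 216, 124), (-8, 152, 119, 73), (-10, 71, 63, 58), (-12, 54, 55, 56), (-14, 61, 57, 58), (-16, 59, 58, 58), (-18, 59, 55, 57), (-20, 56, 56, 58), (-22, 71, 64, 56), (-24, 126, 100, 64), (-26, 148, 116, 70), (-28, 141, 130, 119), (-30, 146, 140, 133), (-32, 148, 140, 132)]
-60 []
-30 [(86, 152, 143, 136), (84, 142, 136, 129), (82, 139, 130, 123), (80, 100, 71, 50), (78, 90, 79, 68), (76, 98, 89, 78), (74, 96, 88, 78), (72, 99, 91, 81), (70, 97, 88, 78), (68, 87, 80, 70), (66, 88, 79, 71), (64, 90, 83, 73), (62, 92, 86, 75), (60, 93, 86, 77), (58, 94, 87, 78), (56, 87, 81, 72), (54, 81, 73, 66), (52, 76, 72, 64), (50, 86, 79, 72), (48, 86, 81, 74), (46, 76, 71, 64), (44, 84, 78, 70), (42, 84, 78, 72)
[... 1115 characters left out ...]
), (38, 116, 107, 95), (36, 112, 103, 91), (34, 115, 105, 92), (32, 114, 104, 92), (30, 107, 97, 86), (28, 89, 81, 73), (26, 86, 82, 72), (24, 110, 100, 88), (22, 170, 154, 132), (20, 176, 159, 141), (18, 180, 165, 145), (16, 176, 162, 142), (14, 173, 158, 140), (12, 134, 122, 110), (10, 138, 127, 113), (8, 140, 129, 117), (6, 133, 124, 110), (4, 133, 123, 110), (2, 148, 126, 101), (0, 221, 176, 123), (-2, 241, 211, 150), (-4, 242, 213, 152), (-6, 215, 169, 121), (-8, 141, 113, 82), (-10, 134, 108, 80), (-12, 139, 112, 82), (-14, 138, 110, 80), (-16, 140, 114, 84), (-18, 138, 112, 81), (-20, 142, 114, 84), (-22, 126, 108, 86), (-24, 111, 111, 108), (-26, 114, 112, 109), (-28, 113, 111, 107)]
```

Everything is closed up: forme face at y = 80, rows to 42 and 3, strips to -22 against the bar, and the stop touching the lug (4.8 N contact). Handing in.

```bash
python3 -c "
from h import *
print(r.hand_in())"
```

```text
the job is handed in; nothing more can be done
None
```

The forme is locked up and the job is handed in at about 65 s; the interface returned no verdict. Two staggered rows and the two strips present are closed up, the lever is at about 0.8 rad with about 17 N at the grip, and the depth stop is against the lug.

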